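# Break down the measured stack into the spindle kit

## Robot

A 7-joint arm with a two-finger parallel gripper is mounted at the origin on a cart in front of the work surface, level with it; the furniture and walls round the work are solid. World frame = base frame: x ahead of the robot, y to its left, z up, the work surface at z = 0. Lengths are in m, angles in rad, forces in N, time in s.
With the tool pointing down it reaches from about 0.425 to 1.025 m from the base axis. Payload 9.4 kg.
Tool frame: the origin (TCP) lies midway between the tips of the shut fingers; the grasp point (between the pads) lies 19 mm behind it (arm.grasp_offset is the distance from the TCP to the grasp point, in m); z points along the fingers, y is the line along which they close (so a half turn about z gives the same grasp; the last joint's range is limited). The gripper opens to 85 mm and grips with 20 to 120 N. Pads are 22 mm wide; open, the fingers measure 114 mm over their backs; the gripper's body (76 mm by 85 mm) begins 54 mm behind the grasp point. The pads swing forward as they close: fully open they stand 13 mm farther back than shut.
Start: joints at [-1.192, 0.599, -0.003, 1.599, 0.002, 0.943, -0.08], TCP at [0.319, 0.651, 0.21] pointing down, gripper open.
Joint ranges: [-2.57, 2.57], [-0.35, 1.97], [-1.29, 1.29], [0.11, 2.56], [-1.05, 4.19], [0.11, 1.86], [-2.63, 2.63]. Speed limits (rad/s): [2.22, 2.22, 3.01, 3.01, 3.14, 3.14, 3.14].

## Interface

Orientations are given as a rotation vector (axis times angle).
In Python, from cell import arm, cams, ticket gives the robot as it stands.
- The arm moves only by the tool send_rows, never from a script. Its argument "series" is a list of rows, each an object of numbers: "tx", "ty", "tz": the shift along the tool's x, y, z normalised to -1 to 1, where 1 is 0.02 m; "spin": the turn about the tool's z normalised to -1 to 1, where 1 is 0.12 rad. In form: [{"tx": .., "ty": .., "tz": .., "spin": ..}, ...]. A call has 1 to 8 rows; each row shifts and turns the commanded pose from where the row before left it, along the tool's axes as they then stand; what a row does not reach is not made up. A row lasts 1/12 s, in which the tool goes at most 41.7 mm and 7.16 degrees, less where a joint would pass 70% of its speed; a pose out of reach is approached as far as the arm can. A call with a number of a shift or a turn outside -1 to 1 is refused whole. A call with a gripper value outside its range is refused whole. "hand" is the finger opening in mm, from 0 to 85.4, set as the call begins (left out, the last holds). The fingers move at their own pace and stop on an object; "force" is the grip in N (left out, the last holds). Time passes only in rows, so rows that do not move let the fingers close. It gives the time, the measured TCP pose, the force, the opening and the grip force at its end, in the units of the state.
- arm.state(): the state, without advancing time (a new reading comes with each control period).
- cams.get_image(name): name is "side" or "top"; returns a dict with "pixels" (480x640x3 uint8, red, green, blue), "mtx" (3x3 intrinsics, pixels), "world_from_camera" (4x4, takes a point from camera to world coordinates). Camera axes: x right, y down, z forward; pixel columns grow to the right and rows downward; lengths in m; the calibration is good to about 2 mm. A picture is of the moment at which its call begins. There is no depth.
- ticket.sign_off(): hands the job in; it is judged then, once.
The state is a dict: "clock": time; "joints": joint angles; "joint_velocities": joint speeds; "joint_efforts": joint torques, N m; "tool_pos": TCP position; "tcp_rot": TCP orientation; "ft_force": force on the tool from outside, world axes, zero at the start; "wrist_torque": the same for the moment, N m; "opening": finger opening in m; "finger_force": force on a finger pad.
Only numpy, scipy, OpenCV 4.12 (cv2) and the standard library are available. Lean on these libraries where they do the work, as an engineer would, in place of code of your own. Each camera call takes 0.05 s, during which the arm holds its last target. There are 200 camera calls.

## Task

The parts of a spindle kit have come back from measuring as one stack on the round rubber pad: steel pin on top, then the brass bush, the spacer disc and, at the bottom, the bearing ring. Take the stack apart and complete the kit board, setting bush, disc and ring flat and right way up in the well made for each. The board already has its pin, so leave that one standing where it is and stand the extra pin from the stack upright in the red surplus tray; let no part fall over.

Things in the scene. Friction and masses are not known exactly. Their poses are not given: they have to be found in the camera images.
- extra_pin: steel stepped pin, 34 mm high: foot 24 mm in diameter and 14 mm high, above it a stem 14 mm in diameter and 20 mm long; 0.05 kg. At the start it stands, stem up, on top of the stack, on the brass bush. Origin at the centre of its underside, z up along the stem
- brass_bush: yellow brass flanged bush, 30 mm high: flange at the bottom 38 mm in diameter and 8 mm thick, above it a neck 24 mm in diameter and 22 mm long; 0.11 kg. At the start under the extra pin, on the spacer disc. Origin at the centre of its underside, z up
- spacer_disc: plain steel disc with a small hole, 45 mm in diameter, 11 mm thick, 0.11 kg. At the start under the brass bush, on the bearing ring; its edge shows all round the bush's flange. Origin at the centre of its underside, z up
- bearing_ring: steel ring, 60 mm outside diameter, 14 mm thick, 0.18 kg. At the start at the bottom of the stack, on a round black rubber pad 100 mm wide and 5 mm thick that is fixed to the bench; its edge shows all round the spacer disc. The four stacked parts are within 5 mm of one common axis. Origin at the centre of its underside, z up
- kit_pin: a second steel stepped pin of the same shape and size as the extra pin, already standing in its own small well (40 mm wide, white floor) in the fourth nest plate of the kit board; to be left there. Origin at the centre of its underside, z up
- nest_ring: square black plastic nest plate, 88x88x8 mm, level, one of four in a 188 mm square aluminium frame (the kit board), 2 x 2, 92 mm apart, in varying order. Round well 76 mm wide, 4 mm deep, with a blue floor printed with the outline of its part, the bearing ring. Origin at the centre of the plate's underside, z up; well floor 4 mm and rim 8 mm above it (8 and 12 mm above the bench)
- nest_disc: square black plastic nest plate, 88x88x8 mm, level, one of four in a 188 mm square aluminium frame (the kit board), 2 x 2, 92 mm apart, in varying order. Round well 61 mm wide, 4 mm deep, with a yellow floor printed with the outline of its part, the spacer disc. Origin at the centre of the plate's underside, z up; well floor 4 mm and rim 8 mm above it (8 and 12 mm above the bench)
- nest_bush: square black plastic nest plate, 88x88x8 mm, level, one of four in a 188 mm square aluminium frame (the kit board), 2 x 2, 92 mm apart, in varying order. Round well 54 mm wide, 4 mm deep, with a green floor printed with the outline of its part, the brass bush. Origin at the centre of the plate's underside, z up; well floor 4 mm and rim 8 mm above it (8 and 12 mm above the bench)
- surplus_tray: shallow open red plastic tray with a black floor mat, fixed to the bench, 80 (its x) x 100 (its y) mm outside, walls 3 mm thick and 14 mm high, inner floor 3 mm above the bench. Origin at the centre of its underside, z up

How it is judged:
At the end, for the whole second after the job is handed in: Ring, disc and bush each lie flat, right way up, on the floor of their own well (within 10 mm of its centre and 2 mm of its floor, tilt under 0.07 rad); the extra pin stands upright (0.1 rad) on the red tray's floor; the kit's pin still stands within 12 mm of its start; all at rest (horizontal distance between bearing_ring and nest_ring below 0.01 m and z of bearing_ring in the frame of nest_ring below 0.006 m and angle between each of bearing_ring, spacer_disc, brass_bush's own z axis and vertical below 0.07 rad and linear speed of each of bearing_ring, spacer_disc, brass_bush, extra_pin, kit_pin below 0.01 m/s and horizontal distance between spacer_disc and nest_disc below 0.01 m and z of spacer_disc in the frame of nest_disc below 0.006 m and horizontal distance between brass_bush and nest_bush below 0.01 m and z of brass_bush in the frame of nest_bush below 0.006 m and x of extra_pin in the frame of surplus_tray between -0.03 and 0.03 m and y of extra_pin in the frame of surplus_tray between -0.04 and 0.04 m and z of extra_pin in the frame of surplus_tray below 0.006 m and angle between each of extra_pin, kit_pin's own z axis and vertical below 0.1 rad and distance of kit_pin from where it was at the start of the episode below 0.012 m); the robot touches nothing.
It fails at once if a part of the stack falls over (angle between any of extra_pin, brass_bush, spacer_disc, bearing_ring's own z axis and vertical above 1 rad).
It fails at once if the pin already in the kit is knocked over or taken out of its well (angle between kit_pin's own z axis and vertical above 1 rad or distance of kit_pin from where it was at the start of the episode above 0.02 m).
It also fails if it takes over 128 s, if anything falls off the work surface, if the arm or the gripper's body presses on something with over 40 N, if the wrist force passes 120 N, or if a joint passes its speed limit or range.

## Working session

There is one attempt and no reset: what is moved stays moved. The work goes in short steps, Python scripts to look and compute and a tool call to move; the robot and the scene stay as the last step left them, time stands still between calls to the robot, and variables do not carry over. Pictures are saved under pics/ and viewed, at most 15 in all, crops included, and the job is handed in when it is done.

Besides the shell and the picture viewer there is one more tool, called by a JSON object that holds its "op" and its "data", one argument or row to a line. send_rows: Moves the arm, as the interface text tells. Scaled input: -1 to 1 covers 0.02 m each way for a shift and 0.12 rad each way for a turn. Its arguments: {"type":"object","properties":{"series":{"type":"array","items":{"type":"object","properties":{"tx":{"type":"number","minimum":-1,"maximum":1},"ty":{"type":"number","minimum":-1,"maximum":1},"tz":{"type":"number","minimum":-1,"maximum":1},"spin":{"type":"number","minimum":-1,"maximum":1}}}},"hand":{"type":"number"},"force":{"type":"number"}},"required":["series"]}

```bash
ls; mkdir -p pics; python3 - <<'E'
from cell import arm,cams
import cv2
for n in("top","side"):
    d=cams.get_image(n);cv2.imwrite(f"pics/{n}0.png",d["pixels"][:,:,::-1]);print(n,d["mtx"].tolist(),d["world_from_camera"].round(4).tolist())
print(arm.state(),arm.grasp_offset)
E
```

```text
pics
top [[609.2954441146752, 0.0, 325.5678759473617], [0.0, 609.2954441146752, 232.13368786597064], [0.0, 0.0, 1.0]] [[0.0069, -0.9811, 0.1934, 0.3002], [-1.0, -0.0075, -0.0025, 0.0288], [0.0039, -0.1934, -0.9811, 1.2403], [0.0, 0.0, 0.0, 1.0]]
side [[485.1787670292422, 0.0, 321.26104841554604], [0.0, 485.1787670292422, 234.817117003937], [0.0, 0.0, 1.0]] [[-0.9998, 0.0017, 0.0195, 0.5376], [-0.0141, 0.6317, -0.7751, 0.7031], [-0.0136, -0.7752, -0.6315, 0.5992], [0.0, 0.0, 0.0, 1.0]]
{'clock': 0.1, 'joints': array([-1.19169225,  0.60002998, -0.00253654,  1.60007743,  0.00180808,
        0.94289319, -0.07981422]), 'joint_velocities': array([-2.94968817e-04, -7.76965995e-04, -6.46308875e-05, -1.05012461e-03,
        1.23522841e-03,  1.17932804e-03,  8.48020073e-04]), 'joint_efforts': array([ 5.14188985e-03, -7.77987599e+01,  1.57033771e+00, -2.58623260e+01,
        1.27232549e-02,  5.54984057e-03, -1.62827405e-05]), 'tool_pos': array([0.31895052, 0.65055681, 0.20950454]), 'tcp_rot': array([-7.09686659e-01, -3.06020004e+00,  2.19059465e-03]), 'ft_force': array([0.04483779, 0.72660442, 0.85034201]), 'wrist_torque': array([ 0.02382392, -0.08084876, -0.00730777]), 'finger_force': 0.0, 'opening': 0.08544257303577049} 0.0187
```

View pics/top0.png

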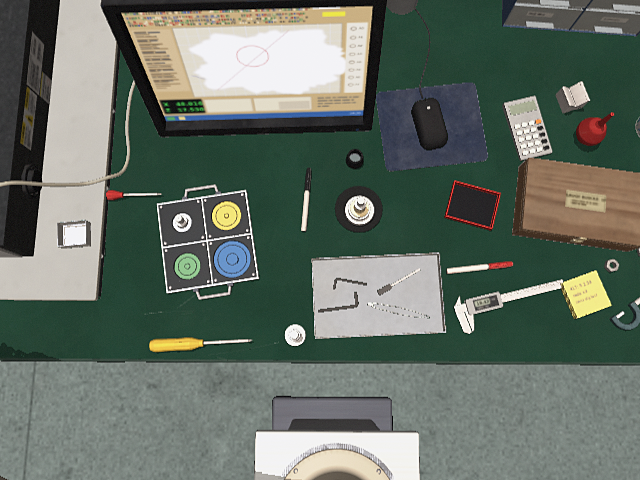

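View pics/side0.png

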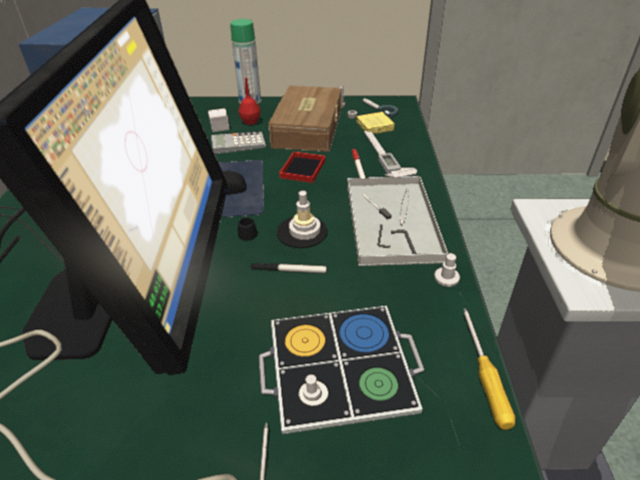

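The top view shows the stack at (359,208), the tray at (473,205), and the board with kit pin (181,222), yellow (226,215), green (187,266) and blue (232,259). A loose decoy pin stands at (295,335). The side view agrees, with the stack at (302,220).

```bash
cat > h.py <<'E'
import numpy as np,cv2
from cell import arm,cams
from scipy.spatial.transform import Rotation as R
def cam(n): d=cams.get_image(n);return d["pixels"],d["mtx"],d["world_from_camera"]
def ray(c,u,v,z):
    _,K,T=c;d=T[:3,:3]@np.linalg.solve(K,[u,v,1]);o=T[:3,3];return (o+d*(z-o[2])/d[2])[:2].round(4)
def proj(c,p):
    _,K,T=c;q=K@(T[:3,:3].T@(np.array(p)-T[:3,3]));return q[:2]/q[2]
def blob(c,lo,hi,box):
    m=cv2.inRange(cv2.cvtColor(c[0],cv2.COLOR_RGB2HSV),lo,hi);k=np.zeros_like(m);x0,y0,x1,y1=box;k[y0:y1,x0:x1]=255
    n,l,s,ce=cv2.connectedComponentsWithStats(m&k);i=1+np.argmax(s[1:,4])
    cn=max(cv2.findContours((l==i).astype(np.uint8),cv2.RETR_EXTERNAL,cv2.CHAIN_APPROX_NONE)[0],key=len);return cn
def go(x=None,y=None,z=None):  # print shift needed in units along tool axes, from measured pose
    s=arm.state();r=R.from_rotvec(s["tcp_rot"]).as_matrix();p=s["tool_pos"];t=np.array([p[i] if v is None else v for i,v in enumerate((x,y,z))])
    print("clk",round(s["clock"],2),"pos",p.round(4),"xax",r[:,0].round(3),"zax",r[:,2].round(3),"units",(r.T@(t-p)/.02).round(2),"F",s["ft_force"].round(1),"op",round(s["opening"],4),"ff",round(s["finger_force"],1),"j",s["joints"].round(2))
E
python3 - <<'E'
from h import *
t=cam("top");s=cam("side")
for nm,lo,hi,bt,bs,z in (("yel",(18,90,90),(35,255,255),(205,195,250,237),(270,315,335,362),.008),("blu",(95,90,90),(125,255,255),(208,236,258,284),(333,305,395,358),.008),("grn",(40,60,60),(85,255,255),(168,247,204,282),(352,362,404,406),.008),("redtray",(0,120,90),(8,255,255),(440,175,505,232),(275,148,330,184),.014)):
    for c,b in((t,bt),(s,bs)):
        k=blob(c,lo,hi,b);w=np.array([ray(c,*p[0],z) for p in k],np.float32)
        (cx,cy),r=cv2.minEnclosingCircle(w);print(nm,(cx,cy),r,cv2.minAreaRect(w))
b=(325,175,395,240)
for nm,lo,hi,bt,bs,z in (("pad",(0,0,0),(180,255,45),b,(270,205,335,250),.005),):
    for c,bb in((t,bt),(s,bs)):
        k=blob(c,lo,hi,bb);w=np.array([ray(c,*p[0],z) for p in k],np.float32);print(nm,cv2.minEnclosingCircle(w))
I=cv2.resize(t[0][170:245,320:400],None,fx=7,fy=7,interpolation=2);J=cv2.resize(s[0][180:255,262:342],None,fx=7,fy=7,interpolation=2)
cv2.imwrite("pics/st.png",cv2.resize(np.hstack([I,J]),(800,375))[:,:,::-1])
for z in (.005,.019,.03,.06,.074,.094):print(z,"predict top",proj(t,[*ray(t,359,208,.06),z]))
E
```

```text
yel (0.5776496529579163, 0.23238661885261536) 0.03110179863870144 ((0.577801525592804, 0.23215162754058838), (0.05977301299571991, 0.05808030441403389), 1.8182061910629272)
yel (0.5777499675750732, 0.23125000298023224) 0.03169627860188484 ((0.5777877569198608, 0.23069758713245392), (0.061267878860235214, 0.06094851717352867), 31.827680587768555)
blu (0.4864233434200287, 0.21685625612735748) 0.03833657503128052 ((0.48596611618995667, 0.2164042890071869), (0.07443229109048843, 0.07373230159282684), 0.924198567867279)
blu (0.48695969581604004, 0.21572214365005493) 0.038293782621622086 ((0.48704993724823, 0.21514998376369476), (0.07269999384880066, 0.07609997689723969), 90.0)
grn (0.4716166853904724, 0.30801263451576233) 0.027023842558264732 ((0.4717400372028351, 0.30831393599510193), (0.05147667974233627, 0.051201075315475464), 0.6988086700439453)
grn (0.471409410238266, 0.30600088834762573) 0.027783114463090897 ((0.47119998931884766, 0.30629998445510864), (0.053199976682662964, 0.05480000376701355), 90.0)
redtray (0.6027500033378601, -0.2786000072956085) 0.06418832391500473 ((0.6027589440345764, -0.27883899211883545), (0.10014352202415466, 0.08357210457324982), 74.63155364990234)
redtray (0.6037499904632568, -0.26820001006126404) 0.06922144442796707 ((0.6048222184181213, -0.26881712675094604), (0.12058644741773605, 0.08425150066614151), 74.76181030273438)
pad ((0.5934802889823914, -0.042334139347076416), 0.050307005643844604)
pad ((0.5954424738883972, -0.038175150752067566), 0.051175180822610855)
0.005 predict top [357.44917395 214.16494552]
0.019 predict top [357.82537254 212.65118938]
0.03 predict top [358.12679369 211.43832432]
0.06 predict top [358.97611825 208.02079352]
0.074 predict top [359.38673987 206.36852522]
0.094 predict top [359.98993365 203.94138083]
```

View pics/st.png

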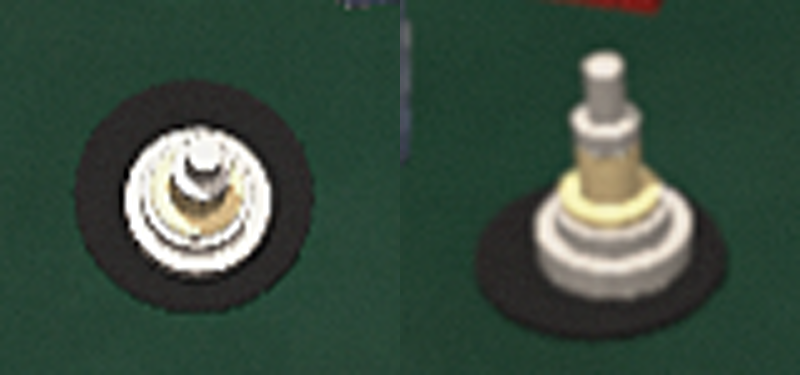

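The zoomed crop shows the pin top at about (361.0,201.4) in top and (302.4,193.2) in side. The ring's top face is centred near (359.6,209.8) in top.

```bash
python3 - <<'E'
from h import *
t=cam("top");s=cam("side")
print("pin",ray(t,361,201.4,.094),ray(s,302.4,193.2,.094))
print("ring",ray(t,359.6,209.8,.019),ray(s,262+(614-400)/5,180+219/5,.019))
print("bushflange side",ray(s,262+(610-400)/5,180+195/5,.038))
go(.59,-.04,.2)
E
```

```text
pin [ 0.5874 -0.0424] [ 0.5897 -0.0386]
ring [ 0.5883 -0.0441] [ 0.5881 -0.0431]
bushflange side [ 0.5886 -0.0336]
clk 0.3 pos [0.319  0.6508 0.21  ] xax [-0.898  0.44  -0.   ] zax [-0. -0. -1.] units [-27.37 -25.05   0.51] F [ 0.5 -0.1 -0. ] op 0.0852 ff 0.0 j [-1.19  0.6  -0.    1.6   0.    0.94 -0.08]
```

{"op": "send_rows", "data": {
  "series": [
    {"spin": -0.95, "tz": -0.3},
    {"spin": -0.95},
    {"spin": -0.95},
    {"spin": -0.95},
    {}
  ],
  "hand": 45,
  "force": 40
}}

```text
schema error: expected keys tx, ty, tz, spin
```

{"op": "send_rows", "data": {
  "series": [
    {"tx": 0, "ty": 0, "tz": -0.3, "spin": -0.95},
    {"tx": 0, "ty": 0, "tz": 0, "spin": -0.95},
    {"tx": 0, "ty": 0, "tz": 0, "spin": -0.95},
    {"tx": 0, "ty": 0, "tz": 0, "spin": -0.95},
    {"tx": 0, "ty": 0, "tz": 0, "spin": 0}
  ],
  "hand": 45,
  "force": 40
}}

```text
clock: 0.72
tool_pos: [0.3194, 0.6508, 0.2162]
tcp_rot: [0.008, -3.142, 0.0]
ft_force: [0.7, 0.2, 0.6]
opening: 0.0451
finger_force: 0.0
```

{"op": "send_rows", "data": {
  "series": [
    {"tx": -0.4, "ty": -1, "tz": 0, "spin": 0},
    {"tx": -0.4, "ty": -1, "tz": 0, "spin": 0},
    {"tx": -0.4, "ty": -1, "tz": 0, "spin": 0},
    {"tx": -0.4, "ty": -1, "tz": 0, "spin": 0},
    {"tx": -0.4, "ty": -1, "tz": 0, "spin": 0},
    {"tx": -0.4, "ty": -1, "tz": 0, "spin": 0},
    {"tx": -0.4, "ty": -1, "tz": 0, "spin": 0},
    {"tx": -0.4, "ty": -1, "tz": 0, "spin": 0}
  ]
}}

```text
clock: 1.38
tool_pos: [0.3835, 0.49, 0.2163]
tcp_rot: [0.006, 3.142, 0.0]
ft_force: [0.5, 1.4, 0.0]
opening: 0.0449
finger_force: 0.0
```

{"op": "send_rows", "data": {
  "series": [
    {"tx": -0.4, "ty": -1, "tz": 0, "spin": 0},
    {"tx": -0.4, "ty": -1, "tz": 0, "spin": 0},
    {"tx": -0.4, "ty": -1, "tz": 0, "spin": 0},
    {"tx": -0.4, "ty": -1, "tz": 0, "spin": 0},
    {"tx": -0.4, "ty": -1, "tz": 0, "spin": 0},
    {"tx": -0.4, "ty": -1, "tz": 0, "spin": 0},
    {"tx": -0.4, "ty": -1, "tz": 0, "spin": 0},
    {"tx": -0.4, "ty": -1, "tz": 0, "spin": 0}
  ]
}}

```text
clock: 2.05
tool_pos: [0.4475, 0.33, 0.2164]
tcp_rot: [0.007, 3.141, 0.0]
ft_force: [0.1, -0.6, 0.0]
opening: 0.0451
finger_force: 0.0
```

{"op": "send_rows", "data": {
  "series": [
    {"tx": -0.4, "ty": -1, "tz": 0, "spin": 0},
    {"tx": -0.4, "ty": -1, "tz": 0, "spin": 0},
    {"tx": -0.4, "ty": -1, "tz": 0, "spin": 0},
    {"tx": -0.4, "ty": -1, "tz": 0, "spin": 0},
    {"tx": -0.4, "ty": -1, "tz": 0, "spin": 0},
    {"tx": -0.4, "ty": -1, "tz": 0, "spin": 0},
    {"tx": -0.4, "ty": -1, "tz": 0, "spin": 0},
    {"tx": 0, "ty": 0, "tz": 0, "spin": 0}
  ]
}}

```text
clock: 2.72
tool_pos: [0.5048, 0.1865, 0.2164]
tcp_rot: [0.015, 3.141, -0.003]
ft_force: [-0.5, -0.8, -0.6]
opening: 0.0447
finger_force: 0.0
```

```bash
python3 - <<'E'
from h import *
go(.588,-.041,.16)
E
```

```text
clk 2.72 pos [0.5048 0.1865 0.2164] xax [-1.     0.009 -0.001] zax [ 0.001 -0.002 -1.   ] units [ -4.26 -11.33   2.84] F [-0.5 -0.8 -0.6] op 0.0447 ff 0.0 j [-0.38  0.37 -0.11  2.02  0.06  0.76  1.04]
```

{"op": "send_rows", "data": {
  "series": [
    {"tx": -0.35, "ty": -0.95, "tz": 0, "spin": 0},
    {"tx": -0.35, "ty": -0.95, "tz": 0, "spin": 0},
    {"tx": -0.35, "ty": -0.95, "tz": 0, "spin": 0},
    {"tx": -0.35, "ty": -0.95, "tz": 0, "spin": 0},
    {"tx": -0.35, "ty": -0.95, "tz": 0, "spin": 0},
    {"tx": -0.35, "ty": -0.95, "tz": 0, "spin": 0},
    {"tx": -0.35, "ty": -0.95, "tz": 0, "spin": 0},
    {"tx": -0.35, "ty": -0.95, "tz": 0, "spin": 0}
  ]
}}

```text
clock: 3.38
tool_pos: [0.5596, 0.0386, 0.2164]
tcp_rot: [0.005, 3.141, 0.001]
ft_force: [0.4, -0.9, -0.9]
opening: 0.0449
finger_force: 0.0
```

{"op": "send_rows", "data": {
  "series": [
    {"tx": -0.35, "ty": -0.95, "tz": 0, "spin": 0},
    {"tx": -0.35, "ty": -0.95, "tz": 0, "spin": 0},
    {"tx": -0.35, "ty": -0.9, "tz": 0, "spin": 0},
    {"tx": -0.35, "ty": -0.9, "tz": 0, "spin": 0},
    {"tx": 0, "ty": 0, "tz": 0.9, "spin": 0},
    {"tx": 0, "ty": 0, "tz": 0.9, "spin": 0},
    {"tx": 0, "ty": 0, "tz": 0.9, "spin": 0},
    {"tx": 0, "ty": 0, "tz": 0, "spin": 0}
  ]
}}

```text
clock: 4.05
tool_pos: [0.5856, -0.0346, 0.1595]
tcp_rot: [-0.004, -3.137, -0.0]
ft_force: [-0.2, 0.9, -0.2]
opening: 0.0448
finger_force: 0.0
```

```bash
python3 - <<'E'
from h import *
go(.588,-.041,.078)
t=cam("top");s=cam("side")
a=cv2.resize(t[0][140:260,300:420],(400,400),interpolation=2);b=cv2.resize(s[0][100:260,222:382],(400,400),interpolation=2)
cv2.imwrite("pics/a1.png",np.hstack([a,b])[:,:,::-1])
E
```

```text
clk 4.05 pos [ 0.5856 -0.0346  0.1595] xax [-1.     0.003  0.005] zax [-0.005  0.    -1.   ] units [-0.14 -0.32  4.07] F [-0.2  0.9 -0.2] op 0.0448 ff 0.0 j [ 0.01  0.5  -0.07  1.96  0.05  0.68  1.48]
```

View pics/a1.png

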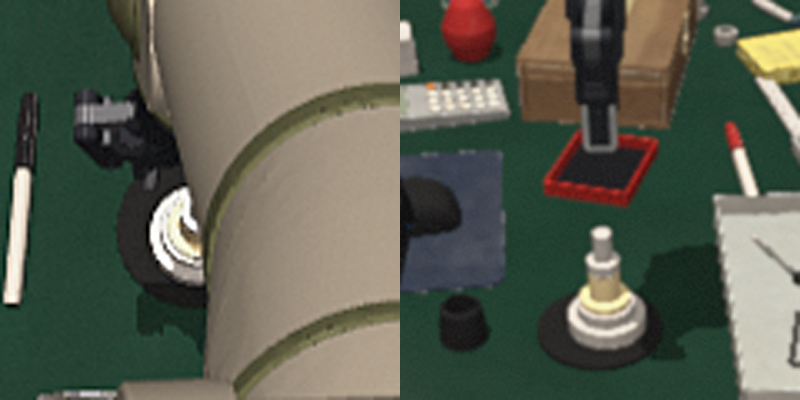

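The picture shows the open fingers directly above the pin in line in x (near fingertip at side pixel (302,160)), with the stack undisturbed.

```bash
python3 - <<'E'
from h import *
s=cam("side");_,K,T=s
d=T[:3,:3]@np.linalg.solve(K,[302,160.3,1]);o=T[:3,3]
for y in(0.002,-.005,-.012):print(y,(o+d*(y-o[1])/d[1]).round(4))
E
```

```text
0.002 [0.585  0.002  0.1874]
-0.005 [ 0.5855 -0.005   0.1833]
-0.012 [ 0.586  -0.012   0.1792]
```

{"op": "send_rows", "data": {
  "series": [
    {"tx": -0.13, "ty": -0.32, "tz": 0.5, "spin": 0},
    {"tx": 0, "ty": 0, "tz": 0.6, "spin": 0},
    {"tx": 0, "ty": 0, "tz": 0.6, "spin": 0},
    {"tx": 0, "ty": 0, "tz": 0.6, "spin": 0},
    {"tx": 0, "ty": 0, "tz": 0.6, "spin": 0},
    {"tx": 0, "ty": 0, "tz": 0.6, "spin": 0},
    {"tx": 0, "ty": 0, "tz": 0.3, "spin": 0},
    {"tx": 0, "ty": 0, "tz": 0, "spin": 0}
  ]
}}

```text
clock: 4.87
tool_pos: [0.5894, -0.0416, 0.0851]
tcp_rot: [-0.0, -3.14, 0.0]
ft_force: [-0.4, 0.5, -1.0]
opening: 0.0454
finger_force: 0.0
```

```bash
python3 - <<'E'
from h import *
go(.588,-.041,.078)
E
```

```text
clk 4.87 pos [ 0.5894 -0.0416  0.0851] xax [-1.     0.     0.002] zax [-0.002 -0.    -1.   ] units [0.07 0.03 0.36] F [-0.4  0.5 -1. ] op 0.0454 ff 0.0 j [ 0.02  0.6  -0.06  2.01  0.07  0.53  1.47]
```

```bash
python3 - <<'E'
from h import *
s=cam("side");print(proj(s,[.589,-.012,.085]),proj(s,[.589,-.0416,.085]))
cv2.imwrite("pics/a2.png",cv2.resize(s[0][150:240,252:352],(800,720),interpolation=2)[:600,:,::-1])
E
```

```text
[302.35132036 205.61065077] [303.05571088 196.30587353]
```

View pics/a2.png

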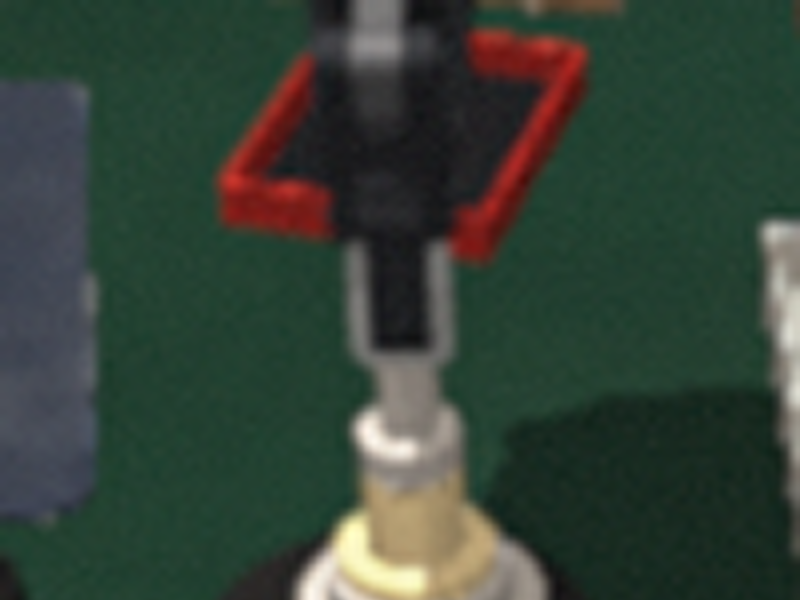

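The near fingertip ends at about (302,195.6). That puts the tips some 15 mm above the TCP at this opening, so I'll narrow the opening and check again.

{"op": "send_rows", "data": {
  "series": [
    {"tx": 0, "ty": 0, "tz": 0, "spin": 0},
    {"tx": 0, "ty": 0, "tz": 0, "spin": 0},
    {"tx": 0, "ty": 0, "tz": 0, "spin": 0},
    {"tx": 0, "ty": 0, "tz": 0, "spin": 0}
  ],
  "hand": 24
}}

```text
clock: 5.25
tool_pos: [0.5902, -0.0414, 0.0868]
tcp_rot: [-0.0, 3.141, -0.0]
ft_force: [-0.4, -0.5, 0.5]
opening: 0.0239
finger_force: 0.0
```

```bash
python3 - <<'E'
from h import *
go(.588,-.041,.078)
s=cam("side");print(proj(s,[.589,-.03,.085]),proj(s,[.589,-.0416,.085]))
cv2.imwrite("pics/a3.png",cv2.resize(s[0][150:240,252:352],(800,720),interpolation=2)[:600,:,::-1])
E
```

```text
clk 5.25 pos [ 0.5902 -0.0414  0.0868] xax [-1.    -0.    -0.001] zax [ 0.001 -0.    -1.   ] units [0.11 0.02 0.44] F [-0.4 -0.5  0.5] op 0.0239 ff 0.0 j [ 0.02  0.6  -0.06  2.01  0.07  0.53  1.47]
[302.78397434 199.89542778] [303.05571088 196.30587353]
```

View pics/a3.png

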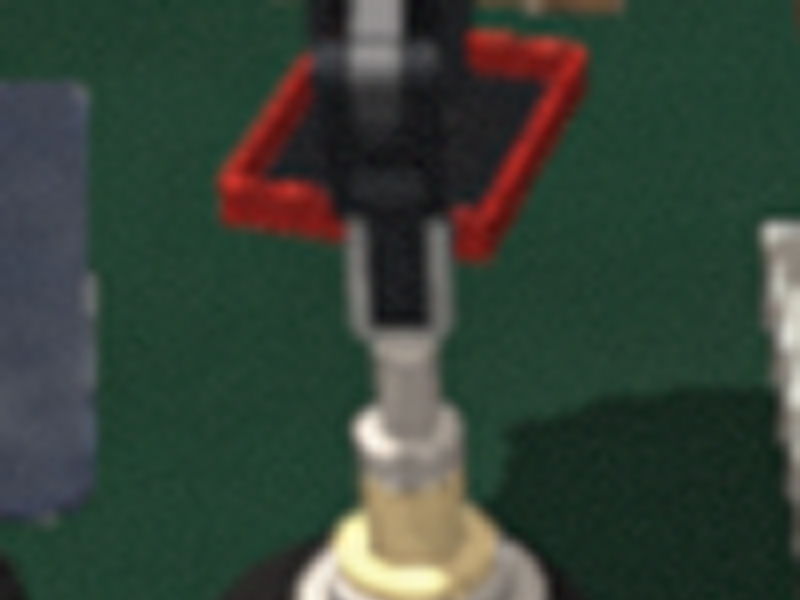

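The tip bottom now sits at (302,192.5), roughly 12 mm above the TCP. I'll lower about 12 mm and grip the stem.

{"op": "send_rows", "data": {
  "series": [
    {"tx": 0.05, "ty": 0, "tz": 0.2, "spin": 0},
    {"tx": 0, "ty": 0, "tz": 0.2, "spin": 0},
    {"tx": 0, "ty": 0, "tz": 0.2, "spin": 0},
    {"tx": 0, "ty": 0, "tz": 0, "spin": 0}
  ]
}}

```text
clock: 5.63
tool_pos: [0.5883, -0.0413, 0.0733]
tcp_rot: [0.0, -3.14, -0.0]
ft_force: [-0.6, -0.6, -0.4]
opening: 0.024
finger_force: 0.0
```

{"op": "send_rows", "data": {
  "series": [
    {"tx": 0, "ty": 0, "tz": 0, "spin": 0},
    {"tx": 0, "ty": 0, "tz": 0, "spin": 0},
    {"tx": 0, "ty": 0, "tz": 0, "spin": 0},
    {"tx": 0, "ty": 0, "tz": 0, "spin": 0},
    {"tx": 0, "ty": 0, "tz": 0, "spin": 0},
    {"tx": 0, "ty": 0, "tz": 0, "spin": 0}
  ],
  "hand": 10,
  "force": 25
}}

```text
clock: 6.13
tool_pos: [0.589, -0.0414, 0.0744]
tcp_rot: [-0.0, 3.141, -0.0]
ft_force: [0.7, 0.2, 0.5]
opening: 0.0099
finger_force: 0.0
```

```bash
python3 - <<'E'
from h import *
go(.588,-.041,.078)
s=cam("side")
cv2.imwrite("pics/a4.png",cv2.resize(s[0][150:240,252:352],(800,720),interpolation=2)[:600,:,::-1])
E
```

```text
clk 6.13 pos [ 0.589  -0.0414  0.0744] xax [-1. -0. -0.] zax [ 0. -0. -1.] units [ 0.05  0.02 -0.18] F [0.7 0.2 0.5] op 0.0099 ff 0.0 j [ 0.02  0.62 -0.06  2.02  0.07  0.5   1.47]
```

View pics/a4.png

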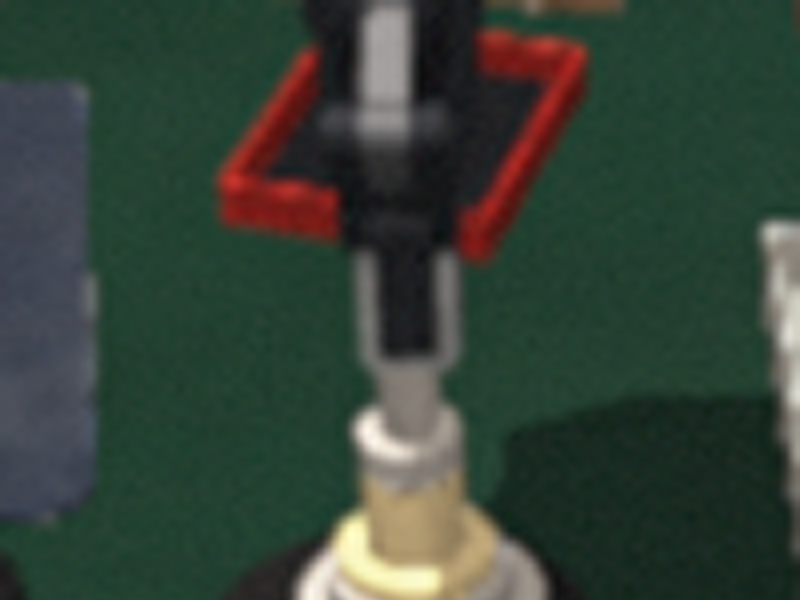

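The stem is still visible below the fingertips (tip at (303,196)), and the fingers closed to 9.9 mm above the pin. So the real tips are about 20 mm above the reported TCP. I'll reopen and go about 18 mm lower.

{"op": "send_rows", "data": {
  "series": [
    {"tx": 0.05, "ty": 0, "tz": -0.2, "spin": 0},
    {"tx": 0, "ty": 0, "tz": 0, "spin": 0},
    {"tx": 0, "ty": 0, "tz": 0, "spin": 0},
    {"tx": 0, "ty": 0, "tz": 0, "spin": 0}
  ],
  "hand": 24
}}

```text
clock: 6.52
tool_pos: [0.588, -0.0414, 0.0785]
tcp_rot: [-0.0, 3.141, -0.0]
ft_force: [-0.4, 0.3, -0.8]
opening: 0.0236
finger_force: 0.0
```

{"op": "send_rows", "data": {
  "series": [
    {"tx": 0, "ty": 0, "tz": 0.2, "spin": 0},
    {"tx": 0, "ty": 0, "tz": 0.2, "spin": 0},
    {"tx": 0, "ty": 0, "tz": 0.2, "spin": 0},
    {"tx": 0, "ty": 0, "tz": 0.2, "spin": 0},
    {"tx": 0, "ty": 0, "tz": 0.2, "spin": 0},
    {"tx": 0, "ty": 0, "tz": 0, "spin": 0}
  ]
}}

```text
clock: 7.02
tool_pos: [0.5874, -0.0413, 0.0572]
tcp_rot: [0.0, -3.14, 0.0]
ft_force: [0.3, -0.3, 0.1]
opening: 0.0241
finger_force: 0.0
```

{"op": "send_rows", "data": {
  "series": [
    {"tx": 0, "ty": 0, "tz": 0, "spin": 0},
    {"tx": 0, "ty": 0, "tz": 0, "spin": 0},
    {"tx": 0, "ty": 0, "tz": 0, "spin": 0},
    {"tx": 0, "ty": 0, "tz": 0, "spin": 0},
    {"tx": 0, "ty": 0, "tz": 0, "spin": 0},
    {"tx": 0, "ty": 0, "tz": 0, "spin": 0}
  ],
  "hand": 10,
  "force": 25
}}

```text
clock: 7.52
tool_pos: [0.5879, -0.0414, 0.0584]
tcp_rot: [-0.0, 3.141, -0.0]
ft_force: [0.5, 0.3, -0.0]
opening: 0.0119
finger_force: 24.9
```

{"op": "send_rows", "data": {
  "series": [
    {"tx": 0, "ty": 0, "tz": -0.2, "spin": 0},
    {"tx": 0, "ty": 0, "tz": -0.4, "spin": 0},
    {"tx": 0, "ty": 0, "tz": -0.6, "spin": 0},
    {"tx": 0, "ty": 0, "tz": -0.6, "spin": 0},
    {"tx": 0, "ty": 0, "tz": -0.6, "spin": 0},
    {"tx": 0, "ty": 0, "tz": -0.4, "spin": 0},
    {"tx": 0, "ty": 0, "tz": 0, "spin": 0}
  ]
}}

```text
clock: 8.1
tool_pos: [0.5891, -0.0415, 0.117]
tcp_rot: [0.0, 3.138, -0.0]
ft_force: [-0.3, -0.4, -0.7]
opening: 0.0123
finger_force: 24.9
```

```bash
python3 - <<'E'
from h import *
go(.602,-.272,.058)
s=cam("side")
cv2.imwrite("pics/a5.png",cv2.resize(s[0][110:260,222:402],(720,600),interpolation=2)[:,:,::-1])
E
```

```text
clk 8.1 pos [ 0.5891 -0.0415  0.117 ] xax [-1.     0.    -0.004] zax [ 0.004 -0.    -1.   ] units [ -0.63 -11.53   2.95] F [-0.3 -0.4 -0.7] op 0.0123 ff 24.9 j [ 0.02  0.56 -0.07  2.    0.07  0.59  1.48]
```

View pics/a5.png

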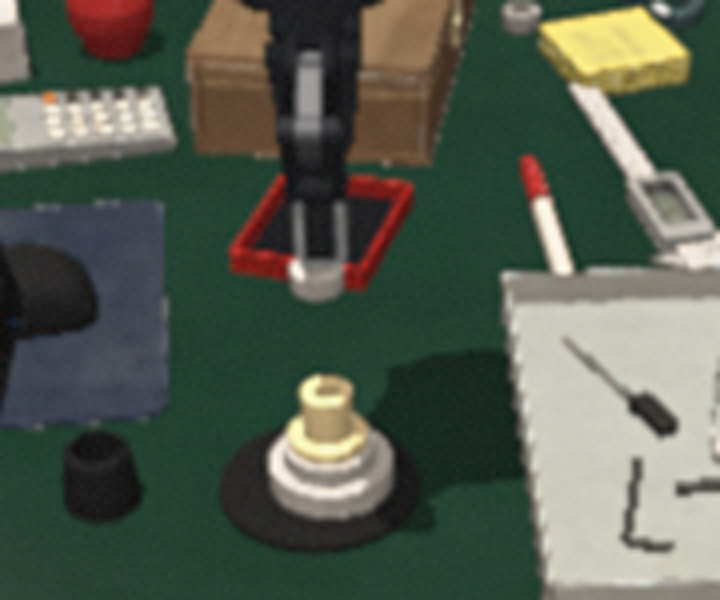

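The picture shows the pin held upright with the fingertips at its foot's top. The bush stays standing on the stack, its neck top at side pixel (303.5,207).

{"op": "send_rows", "data": {
  "series": [
    {"tx": -0.05, "ty": -0.5, "tz": 0, "spin": 0},
    {"tx": -0.05, "ty": -0.8, "tz": 0, "spin": 0},
    {"tx": -0.05, "ty": -1, "tz": 0, "spin": 0},
    {"tx": -0.05, "ty": -1, "tz": 0, "spin": 0},
    {"tx": -0.05, "ty": -1, "tz": 0, "spin": 0},
    {"tx": -0.05, "ty": -1, "tz": 0, "spin": 0},
    {"tx": -0.05, "ty": -1, "tz": 0, "spin": 0},
    {"tx": -0.05, "ty": -1, "tz": 0, "spin": 0}
  ]
}}

```text
clock: 8.82
tool_pos: [0.5952, -0.1892, 0.1134]
tcp_rot: [-0.0, -3.14, -0.0]
ft_force: [0.0, 0.3, -1.0]
opening: 0.0123
finger_force: 24.9
```

{"op": "send_rows", "data": {
  "series": [
    {"tx": -0.05, "ty": -1, "tz": 0, "spin": 0},
    {"tx": -0.05, "ty": -1, "tz": 0, "spin": 0},
    {"tx": -0.05, "ty": -1, "tz": 0, "spin": 0},
    {"tx": 0, "ty": -0.7, "tz": 0, "spin": 0},
    {"tx": 0, "ty": -0.3, "tz": 0, "spin": 0},
    {"tx": 0, "ty": 0, "tz": 0, "spin": 0},
    {"tx": 0, "ty": 0, "tz": 0, "spin": 0}
  ]
}}

```text
clock: 9.4
tool_pos: [0.5987, -0.2667, 0.1139]
tcp_rot: [0.001, -3.141, -0.001]
ft_force: [0.5, 0.5, -0.2]
opening: 0.0122
finger_force: 24.9
```

```bash
python3 - <<'E'
from h import *
go(.602,-.272,.003)
E
```

```text
clk 9.4 pos [ 0.5987 -0.2667  0.1139] xax [-1.    -0.     0.001] zax [-0.001  0.001 -1.   ] units [-0.17 -0.27  5.54] F [ 0.5  0.5 -0.2] op 0.0122 ff 24.9 j [ 0.39  0.63 -0.09  1.84  0.09  0.68  1.82]
```

{"op": "send_rows", "data": {
  "series": [
    {"tx": -0.15, "ty": -0.1, "tz": 0.8, "spin": 0},
    {"tx": 0, "ty": 0, "tz": 0.9, "spin": 0},
    {"tx": 0, "ty": 0, "tz": 0.9, "spin": 0},
    {"tx": 0, "ty": 0, "tz": 0.9, "spin": 0},
    {"tx": 0, "ty": 0, "tz": 0.9, "spin": 0},
    {"tx": 0, "ty": 0, "tz": 0.5, "spin": 0},
    {"tx": 0, "ty": 0, "tz": 0.2, "spin": 0},
    {"tx": 0, "ty": 0, "tz": 0, "spin": 0}
  ]
}}

```text
clock: 10.07
tool_pos: [0.6018, -0.2681, 0.0116]
tcp_rot: [0.002, -3.14, -0.001]
ft_force: [-0.3, -0.1, -0.3]
opening: 0.0119
finger_force: 24.9
```

{"op": "send_rows", "data": {
  "series": [
    {"tx": 0, "ty": 0, "tz": 0.1, "spin": 0},
    {"tx": 0, "ty": 0, "tz": 0.1, "spin": 0},
    {"tx": 0, "ty": 0, "tz": 0, "spin": 0}
  ]
}}

```text
clock: 10.32
tool_pos: [0.6023, -0.2694, 0.0089]
tcp_rot: [-0.0, 3.141, -0.001]
ft_force: [0.5, 0.9, 0.3]
opening: 0.0122
finger_force: 24.9
```

{"op": "send_rows", "data": {
  "series": [
    {"tx": 0, "ty": 0, "tz": 0.1, "spin": 0},
    {"tx": 0, "ty": 0, "tz": 0, "spin": 0}
  ]
}}

```text
clock: 10.48
tool_pos: [0.602, -0.2695, 0.0065]
tcp_rot: [-0.0, 3.141, -0.0]
ft_force: [0.1, 0.3, -0.3]
opening: 0.0122
finger_force: 24.9
```

{"op": "send_rows", "data": {
  "series": [
    {"tx": 0, "ty": 0, "tz": 0.1, "spin": 0},
    {"tx": 0, "ty": 0, "tz": 0, "spin": 0}
  ]
}}

```text
clock: 10.65
tool_pos: [0.6019, -0.2694, 0.0042]
tcp_rot: [-0.0, 3.142, -0.0]
ft_force: [-0.2, -0.9, -1.0]
opening: 0.0121
finger_force: 24.9
```

{"op": "send_rows", "data": {
  "series": [
    {"tx": 0, "ty": 0, "tz": 0.1, "spin": 0},
    {"tx": 0, "ty": 0, "tz": 0, "spin": 0}
  ]
}}

```text
clock: 10.82
tool_pos: [0.6018, -0.2693, 0.002]
tcp_rot: [0.0, -3.141, -0.0]
ft_force: [-0.9, -0.1, -0.1]
opening: 0.0121
finger_force: 24.9
```

{"op": "send_rows", "data": {
  "series": [
    {"tx": 0, "ty": 0, "tz": 0.05, "spin": 0},
    {"tx": 0, "ty": 0, "tz": 0, "spin": 0}
  ]
}}

```text
clock: 10.98
tool_pos: [0.6018, -0.2694, 0.0011]
tcp_rot: [0.0, -3.141, -0.0]
ft_force: [-0.3, 0.2, -1.1]
opening: 0.0119
finger_force: 24.9
```

{"op": "send_rows", "data": {
  "series": [
    {"tx": 0, "ty": 0, "tz": 0.05, "spin": 0},
    {"tx": 0, "ty": 0, "tz": 0, "spin": 0}
  ]
}}

```text
clock: 11.15
tool_pos: [0.6021, -0.2695, 0.0007]
tcp_rot: [-0.0, 3.141, -0.0]
ft_force: [-0.1, -0.6, 4.4]
opening: 0.0124
finger_force: 25.2
```

{"op": "send_rows", "data": {
  "series": [
    {"tx": 0, "ty": 0, "tz": 0.05, "spin": 0},
    {"tx": 0, "ty": 0, "tz": 0, "spin": 0}
  ]
}}

```text
clock: 11.32
tool_pos: [0.6022, -0.2697, 0.0006]
tcp_rot: [0.0, 3.141, -0.001]
ft_force: [-1.9, -0.2, 11.9]
opening: 0.012
finger_force: 25.9
```

{"op": "send_rows", "data": {
  "series": [
    {"tx": 0, "ty": 0, "tz": -0.1, "spin": 0},
    {"tx": 0, "ty": 0, "tz": 0, "spin": 0},
    {"tx": 0, "ty": 0, "tz": 0, "spin": 0}
  ],
  "hand": 30
}}

```text
clock: 11.57
tool_pos: [0.6021, -0.2694, 0.0014]
tcp_rot: [-0.0, 3.141, -0.0]
ft_force: [0.1, -0.3, 0.2]
opening: 0.0297
finger_force: 0.0
```

{"op": "send_rows", "data": {
  "series": [
    {"tx": 0, "ty": 0, "tz": 0, "spin": 0},
    {"tx": 0, "ty": 0, "tz": -0.3, "spin": 0},
    {"tx": 0, "ty": 0, "tz": -0.8, "spin": 0},
    {"tx": 0, "ty": 0, "tz": -1, "spin": 0},
    {"tx": 0, "ty": 0, "tz": -1, "spin": 0},
    {"tx": 0, "ty": 0, "tz": -1, "spin": 0},
    {"tx": 0, "ty": 0, "tz": -1, "spin": 0},
    {"tx": 0, "ty": 0, "tz": 0, "spin": 0}
  ]
}}

```text
clock: 12.23
tool_pos: [0.6038, -0.2702, 0.1075]
tcp_rot: [-0.0, 3.136, -0.003]
ft_force: [0.7, -0.2, 0.0]
opening: 0.03
finger_force: 0.0
```

```bash
python3 - <<'E'
from h import *
t=cam("top");s=cam("side")
print("bush",ray(s,303.5,207,.06))
I=cv2.resize(t[0][160:260,320:500],(720,400),interpolation=2)
go(.588,-.04,.11)
J=cv2.resize(s[0][140:240,242:362],(480,400),interpolation=2);cv2.imwrite("pics/a6.png",cv2.resize(np.hstack([I,J]),(800,267))[:,:,::-1])
E
```

```text
bush [ 0.5891 -0.0423]
clk 12.33 pos [ 0.6023 -0.2695  0.1043] xax [-1.    -0.    -0.002] zax [ 0.002 -0.001 -1.   ] units [ 0.71 11.48 -0.29] F [-0.8  0.1  0.3] op 0.0299 ff 0.0 j [ 0.39  0.64 -0.09  1.84  0.09  0.66  1.82]
```

View pics/a6.png

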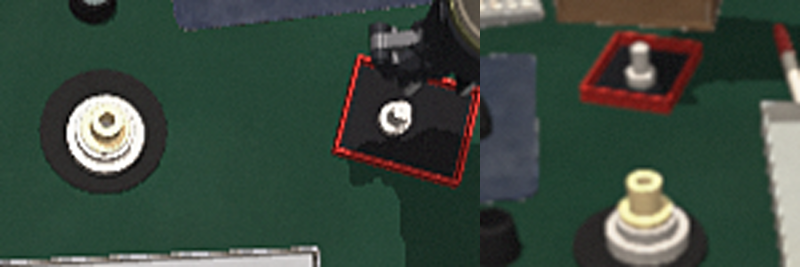

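The pin stands in the tray at top pixel (468,204). The bush neck's top is at (360.1,205) in top, about (0.589,-0.042).

{"op": "send_rows", "data": {
  "series": [
    {"tx": 0.08, "ty": 1, "tz": 0, "spin": 0},
    {"tx": 0.08, "ty": 1, "tz": 0, "spin": 0},
    {"tx": 0.08, "ty": 1, "tz": 0, "spin": 0},
    {"tx": 0.08, "ty": 1, "tz": 0, "spin": 0},
    {"tx": 0.08, "ty": 1, "tz": 0, "spin": 0},
    {"tx": 0.08, "ty": 1, "tz": 0, "spin": 0},
    {"tx": 0.08, "ty": 1, "tz": 0, "spin": 0},
    {"tx": 0.08, "ty": 1, "tz": 0, "spin": 0}
  ],
  "hand": 45
}}

```text
clock: 13.0
tool_pos: [0.5882, -0.1083, 0.1021]
tcp_rot: [0.001, -3.14, -0.0]
ft_force: [1.2, 0.1, -0.5]
opening: 0.045
finger_force: 0.0
```

{"op": "send_rows", "data": {
  "series": [
    {"tx": 0, "ty": 1, "tz": 0, "spin": 0},
    {"tx": 0, "ty": 1, "tz": 0, "spin": 0},
    {"tx": 0, "ty": 0.9, "tz": 0, "spin": 0},
    {"tx": 0, "ty": 0.5, "tz": 0, "spin": 0},
    {"tx": 0, "ty": 0, "tz": 0, "spin": 0},
    {"tx": 0, "ty": 0, "tz": 0, "spin": 0}
  ]
}}

```text
clock: 13.5
tool_pos: [0.5887, -0.0416, 0.1027]
tcp_rot: [0.002, -3.141, 0.001]
ft_force: [-0.4, -0.9, 0.5]
opening: 0.045
finger_force: 0.0
```

```bash
python3 - <<'E'
from h import *
go(.589,-.042,.026)
E
```

```text
clk 13.5 pos [ 0.5887 -0.0416  0.1027] xax [-1.    -0.001  0.001] zax [-0.001 -0.    -1.   ] units [-0.02 -0.02  3.84] F [-0.4 -0.9  0.5] op 0.045 ff 0.0 j [ 0.02  0.58 -0.06  2.    0.06  0.56  1.48]
```

{"op": "send_rows", "data": {
  "series": [
    {"tx": 0, "ty": 0, "tz": 0.5, "spin": 0},
    {"tx": 0, "ty": 0, "tz": 0.8, "spin": 0},
    {"tx": 0, "ty": 0, "tz": 0.8, "spin": 0},
    {"tx": 0, "ty": 0, "tz": 0.8, "spin": 0},
    {"tx": 0, "ty": 0, "tz": 0.6, "spin": 0},
    {"tx": 0, "ty": 0, "tz": 0.3, "spin": 0},
    {"tx": 0, "ty": 0, "tz": 0, "spin": 0}
  ]
}}

```text
clock: 14.08
tool_pos: [0.5882, -0.0422, 0.0256]
tcp_rot: [-0.001, -3.139, 0.0]
ft_force: [-1.3, -0.8, -0.1]
opening: 0.0451
finger_force: 0.0
```

{"op": "send_rows", "data": {
  "series": [
    {"tx": 0, "ty": 0, "tz": 0, "spin": 0},
    {"tx": 0, "ty": 0, "tz": 0, "spin": 0},
    {"tx": 0, "ty": 0, "tz": 0, "spin": 0},
    {"tx": 0, "ty": 0, "tz": 0, "spin": 0},
    {"tx": 0, "ty": 0, "tz": 0, "spin": 0},
    {"tx": 0, "ty": 0, "tz": 0, "spin": 0}
  ],
  "hand": 15,
  "force": 30
}}

```text
clock: 14.58
tool_pos: [0.5896, -0.0414, 0.0279]
tcp_rot: [-0.0, 3.14, -0.0]
ft_force: [0.6, 0.2, 4.7]
opening: 0.0217
finger_force: 33.2
```

{"op": "send_rows", "data": {
  "series": [
    {"tx": 0, "ty": 0, "tz": -0.2, "spin": 0},
    {"tx": 0, "ty": 0, "tz": -0.5, "spin": 0},
    {"tx": 0, "ty": 0, "tz": -0.8, "spin": 0},
    {"tx": 0, "ty": 0, "tz": -1, "spin": 0},
    {"tx": 0, "ty": 0, "tz": -1, "spin": 0},
    {"tx": 0, "ty": 0, "tz": -0.8, "spin": 0},
    {"tx": 0, "ty": 0, "tz": 0, "spin": 0}
  ]
}}

```text
clock: 15.17
tool_pos: [0.5907, -0.0415, 0.1171]
tcp_rot: [-0.0, 3.137, -0.0]
ft_force: [0.8, 0.2, -1.0]
opening: 0.0221
finger_force: 32.6
```

```bash
python3 - <<'E'
from h import *
go(.4716,.307,.1)
s=cam("side")
cv2.imwrite("pics/a7.png",cv2.resize(s[0][110:260,222:402],(720,600),interpolation=2)[:,:,::-1])
E
```

```text
clk 15.17 pos [ 0.5907 -0.0415  0.1171] xax [-1.    -0.    -0.005] zax [ 0.005 -0.    -1.   ] units [ 5.96 17.42  0.82] F [ 0.8  0.2 -1. ] op 0.0221 ff 32.6 j [ 0.02  0.56 -0.06  1.99  0.06  0.59  1.48]
```

View pics/a7.png

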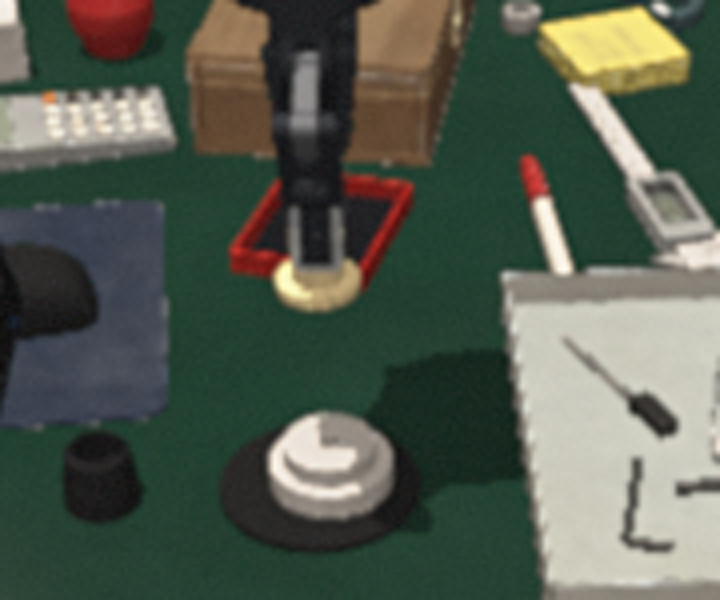

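The bush is held upright, and disc and ring sit undisturbed on the pad (ring around (325,475) in the crop).

{"op": "send_rows", "data": {
  "series": [
    {"tx": 0.2, "ty": 0.5, "tz": 0, "spin": 0},
    {"tx": 0.3, "ty": 0.9, "tz": 0, "spin": 0},
    {"tx": 0.33, "ty": 1, "tz": 0, "spin": 0},
    {"tx": 0.33, "ty": 1, "tz": 0, "spin": 0},
    {"tx": 0.33, "ty": 1, "tz": 0, "spin": 0},
    {"tx": 0.33, "ty": 1, "tz": 0, "spin": 0},
    {"tx": 0.33, "ty": 1, "tz": 0, "spin": 0},
    {"tx": 0.33, "ty": 1, "tz": 0, "spin": 0}
  ]
}}

```text
clock: 15.88
tool_pos: [0.5377, 0.1082, 0.1122]
tcp_rot: [0.001, -3.139, 0.001]
ft_force: [0.9, 0.3, 0.2]
opening: 0.0213
finger_force: 32.6
```

{"op": "send_rows", "data": {
  "series": [
    {"tx": 0.33, "ty": 1, "tz": 0, "spin": 0},
    {"tx": 0.33, "ty": 1, "tz": 0, "spin": 0},
    {"tx": 0.33, "ty": 1, "tz": 0, "spin": 0},
    {"tx": 0.33, "ty": 1, "tz": 0, "spin": 0},
    {"tx": 0.33, "ty": 1, "tz": 0, "spin": 0},
    {"tx": 0.33, "ty": 1, "tz": 0, "spin": 0},
    {"tx": 0.33, "ty": 1, "tz": 0, "spin": 0},
    {"tx": 0.33, "ty": 1, "tz": 0, "spin": 0}
  ]
}}

```text
clock: 16.55
tool_pos: [0.4847, 0.2678, 0.1122]
tcp_rot: [0.002, -3.14, 0.002]
ft_force: [0.1, -0.5, -0.9]
opening: 0.0213
finger_force: 32.6
```

{"op": "send_rows", "data": {
  "series": [
    {"tx": 0.33, "ty": 0.9, "tz": 0, "spin": 0},
    {"tx": 0.2, "ty": 0.6, "tz": 0, "spin": 0},
    {"tx": 0.1, "ty": 0.3, "tz": 0, "spin": 0},
    {"tx": 0, "ty": 0, "tz": 0, "spin": 0},
    {"tx": 0, "ty": 0, "tz": 0, "spin": 0}
  ]
}}

```text
clock: 16.97
tool_pos: [0.4738, 0.3019, 0.1129]
tcp_rot: [0.0, -3.141, 0.002]
ft_force: [0.5, -0.2, -1.5]
opening: 0.0214
finger_force: 32.6
```

```bash
python3 - <<'E'
from h import *
go(.4716,.307,.01)
E
```

```text
clk 16.97 pos [0.4738 0.3019 0.1129] xax [-1. -0.  0.] zax [-0.    -0.001 -1.   ] units [0.11 0.26 5.15] F [ 0.5 -0.2 -1.5] op 0.0214 ff 32.6 j [-0.66  0.54 -0.01  2.06  0.01  0.54  0.89]
```

{"op": "send_rows", "data": {
  "series": [
    {"tx": 0.1, "ty": 0.26, "tz": 0.5, "spin": 0},
    {"tx": 0, "ty": 0, "tz": 0.9, "spin": 0},
    {"tx": 0, "ty": 0, "tz": 0.9, "spin": 0},
    {"tx": 0, "ty": 0, "tz": 0.9, "spin": 0},
    {"tx": 0, "ty": 0, "tz": 0.9, "spin": 0},
    {"tx": 0, "ty": 0, "tz": 0.6, "spin": 0},
    {"tx": 0, "ty": 0, "tz": 0.3, "spin": 0},
    {"tx": 0, "ty": 0, "tz": 0, "spin": 0}
  ]
}}

```text
clock: 17.63
tool_pos: [0.4716, 0.3069, 0.0118]
tcp_rot: [-0.001, -3.14, 0.002]
ft_force: [0.7, 0.5, -0.4]
opening: 0.0217
finger_force: 32.6
```

{"op": "send_rows", "data": {
  "series": [
    {"tx": 0, "ty": 0, "tz": 0.1, "spin": 0},
    {"tx": 0, "ty": 0, "tz": 0, "spin": 0}
  ]
}}

```text
clock: 17.8
tool_pos: [0.4724, 0.3079, 0.0117]
tcp_rot: [0.0, 3.141, 0.001]
ft_force: [-0.4, -0.7, -0.2]
opening: 0.0221
finger_force: 32.6
```

{"op": "send_rows", "data": {
  "series": [
    {"tx": 0, "ty": 0, "tz": 0.1, "spin": 0},
    {"tx": 0, "ty": 0, "tz": 0, "spin": 0}
  ]
}}

```text
clock: 17.97
tool_pos: [0.4723, 0.308, 0.0098]
tcp_rot: [-0.0, 3.141, 0.001]
ft_force: [0.1, -0.6, -0.4]
opening: 0.0217
finger_force: 32.6
```

{"op": "send_rows", "data": {
  "series": [
    {"tx": 0, "ty": 0, "tz": 0.05, "spin": 0},
    {"tx": 0, "ty": 0, "tz": 0, "spin": 0}
  ]
}}

```text
clock: 18.13
tool_pos: [0.4721, 0.3079, 0.0085]
tcp_rot: [-0.0, 3.141, 0.0]
ft_force: [0.2, -0.8, -0.7]
opening: 0.0213
finger_force: 32.6
```

{"op": "send_rows", "data": {
  "series": [
    {"tx": 0, "ty": 0, "tz": 0.08, "spin": 0},
    {"tx": 0, "ty": 0, "tz": 0, "spin": 0}
  ]
}}

```text
clock: 18.3
tool_pos: [0.472, 0.3078, 0.0066]
tcp_rot: [-0.0, 3.142, -0.0]
ft_force: [-0.0, -0.1, -1.1]
opening: 0.0218
finger_force: 32.6
```

{"op": "send_rows", "data": {
  "series": [
    {"tx": 0, "ty": 0, "tz": 0.05, "spin": 0},
    {"tx": 0, "ty": 0, "tz": 0, "spin": 0}
  ]
}}

```text
clock: 18.47
tool_pos: [0.4721, 0.3079, 0.0059]
tcp_rot: [-0.0, 3.141, 0.0]
ft_force: [-0.9, -0.1, 2.9]
opening: 0.0216
finger_force: 33.2
```

{"op": "send_rows", "data": {
  "series": [
    {"tx": 0, "ty": 0, "tz": 0.05, "spin": 0},
    {"tx": 0, "ty": 0, "tz": 0, "spin": 0}
  ]
}}

```text
clock: 18.63
tool_pos: [0.4721, 0.308, 0.0058]
tcp_rot: [-0.0, 3.141, 0.001]
ft_force: [-3.1, -1.7, 16.4]
opening: 0.0219
finger_force: 34.7
```

{"op": "send_rows", "data": {
  "series": [
    {"tx": 0, "ty": 0, "tz": -0.08, "spin": 0},
    {"tx": 0, "ty": 0, "tz": 0, "spin": 0},
    {"tx": 0, "ty": 0, "tz": 0, "spin": 0},
    {"tx": 0, "ty": 0, "tz": 0, "spin": 0}
  ],
  "hand": 40
}}

```text
clock: 18.97
tool_pos: [0.472, 0.3078, 0.0061]
tcp_rot: [0.0, -3.142, 0.0]
ft_force: [-1.0, 0.2, -0.7]
opening: 0.0401
finger_force: 0.0
```

{"op": "send_rows", "data": {
  "series": [
    {"tx": 0, "ty": 0, "tz": -0.3, "spin": 0},
    {"tx": 0, "ty": 0, "tz": -0.8, "spin": 0},
    {"tx": 0, "ty": 0, "tz": -1, "spin": 0},
    {"tx": 0, "ty": 0, "tz": -1, "spin": 0},
    {"tx": 0, "ty": 0, "tz": -1, "spin": 0},
    {"tx": 0, "ty": 0, "tz": -1, "spin": 0},
    {"tx": 0, "ty": 0, "tz": 0, "spin": 0}
  ]
}}

```text
clock: 19.55
tool_pos: [0.4735, 0.3087, 0.112]
tcp_rot: [0.0, 3.138, 0.005]
ft_force: [-0.3, -0.2, 0.6]
opening: 0.0397
finger_force: 0.0
```

{"op": "send_rows", "data": {
  "series": [
    {"tx": -0.33, "ty": -1, "tz": 0, "spin": 0},
    {"tx": -0.33, "ty": -1, "tz": 0, "spin": 0},
    {"tx": -0.33, "ty": -1, "tz": 0, "spin": 0},
    {"tx": -0.33, "ty": -1, "tz": 0, "spin": 0},
    {"tx": -0.33, "ty": -1, "tz": 0, "spin": 0},
    {"tx": -0.33, "ty": -1, "tz": 0, "spin": 0},
    {"tx": -0.33, "ty": -1, "tz": 0, "spin": 0},
    {"tx": -0.33, "ty": -1, "tz": 0, "spin": 0}
  ],
  "hand": 54
}}

```text
clock: 20.22
tool_pos: [0.5248, 0.1467, 0.108]
tcp_rot: [0.0, -3.141, 0.0]
ft_force: [0.3, 0.3, 1.0]
opening: 0.0544
finger_force: 0.0
```

```bash
python3 - <<'E'
from h import *
t=cam("top");s=cam("side")
go(.588,-.043,.04)
A=t[0][180:300,140:260];B=s[0][295:440,260:425];C=t[0][180:240,330:390];D=s[0][190:260,265:340]
r=lambda x:cv2.resize(x,(390,290),interpolation=2)
cv2.imwrite("pics/a8.png",np.vstack([np.hstack([r(A),r(B)]),np.hstack([r(C),r(D)])])[:,:,::-1])
E
```

```text
clk 20.32 pos [0.5256 0.1438 0.1081] xax [-1.     0.005  0.   ] zax [-0.    -0.002 -1.   ] units [-3.16 -9.32  3.42] F [ 1.3 -0.1 -0.1] op 0.0541 ff 0.0 j [-0.35  0.53 -0.03  2.1   0.04  0.51  1.15]
```

View pics/a8.png

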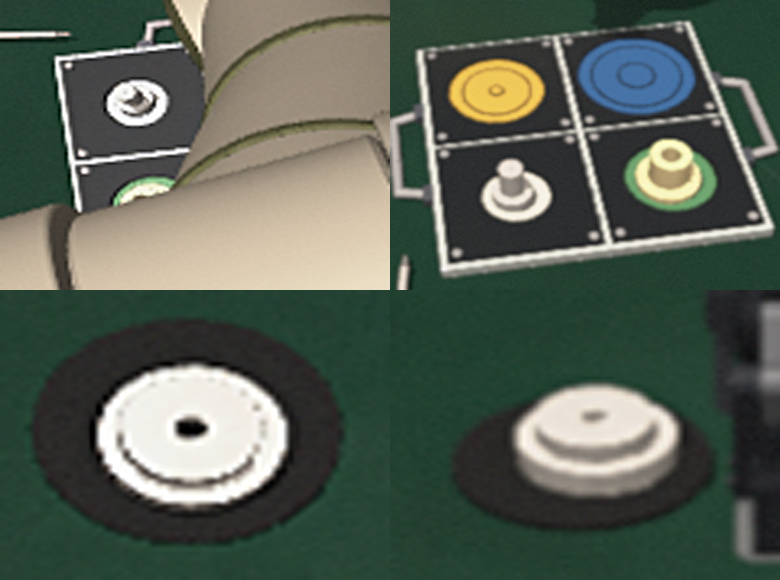

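The bush stands inside the green well (side view), and the kit pin is untouched. The disc hole is at top (359.1,208.3) and side (304.2,220.4).

```bash
python3 - <<'E'
from h import *
t=cam("top");s=cam("side")
print("disc",ray(t,359.1,208.3,.03),ray(s,304.2,220.4,.03),"ringx",ray(s,304.8,224,.019))
E
```

```text
disc [ 0.5889 -0.0424] [ 0.5888 -0.0397] ringx [ 0.5881 -0.0425]
```

{"op": "send_rows", "data": {
  "series": [
    {"tx": -0.34, "ty": -1, "tz": 0, "spin": 0},
    {"tx": -0.34, "ty": -1, "tz": 0, "spin": 0},
    {"tx": -0.34, "ty": -1, "tz": 0, "spin": 0},
    {"tx": -0.34, "ty": -1, "tz": 0, "spin": 0},
    {"tx": -0.34, "ty": -1, "tz": 0, "spin": 0},
    {"tx": -0.34, "ty": -1, "tz": 0, "spin": 0},
    {"tx": -0.34, "ty": -1, "tz": 0, "spin": 0},
    {"tx": -0.34, "ty": -1, "tz": 0, "spin": 0}
  ],
  "hand": 54
}}

```text
clock: 21.08
tool_pos: [0.5794, -0.0114, 0.1081]
tcp_rot: [0.004, -3.141, -0.001]
ft_force: [-0.5, -0.1, -0.3]
opening: 0.0536
finger_force: 0.0
```

{"op": "send_rows", "data": {
  "series": [
    {"tx": -0.3, "ty": -0.8, "tz": 0, "spin": 0},
    {"tx": -0.1, "ty": -0.4, "tz": 0.5, "spin": 0},
    {"tx": 0, "ty": 0, "tz": 0.9, "spin": 0},
    {"tx": 0, "ty": 0, "tz": 0.9, "spin": 0},
    {"tx": 0, "ty": 0, "tz": 0.7, "spin": 0},
    {"tx": 0, "ty": 0, "tz": 0.3, "spin": 0},
    {"tx": 0, "ty": 0, "tz": 0, "spin": 0},
    {"tx": 0, "ty": 0, "tz": 0, "spin": 0}
  ]
}}

```text
clock: 21.75
tool_pos: [0.5871, -0.0351, 0.042]
tcp_rot: [0.002, -3.141, -0.0]
ft_force: [0.7, -0.0, -0.3]
opening: 0.054
finger_force: 0.0
```

```bash
python3 - <<'E'
from h import *
go(.589,-.0435,.008)
E
```

```text
clk 21.75 pos [ 0.5871 -0.0351  0.042 ] xax [-1.    -0.001  0.001] zax [-0.001  0.    -1.   ] units [-0.1  -0.42  1.7 ] F [ 0.7 -0.  -0.3] op 0.054 ff 0.0 j [ 0.    0.67 -0.06  2.04  0.08  0.44  1.45]
```

{"op": "send_rows", "data": {
  "series": [
    {"tx": -0.1, "ty": -0.32, "tz": 0.3, "spin": 0},
    {"tx": 0, "ty": 0, "tz": 0.5, "spin": 0},
    {"tx": 0, "ty": 0, "tz": 0.4, "spin": 0},
    {"tx": 0, "ty": 0, "tz": 0.2, "spin": 0},
    {"tx": 0, "ty": 0, "tz": 0, "spin": 0}
  ]
}}

```text
clock: 22.17
tool_pos: [0.5886, -0.0425, 0.0131]
tcp_rot: [0.0, -3.14, -0.0]
ft_force: [0.3, -0.0, -0.1]
opening: 0.0543
finger_force: 0.0
```

{"op": "send_rows", "data": {
  "series": [
    {"tx": 0, "ty": 0, "tz": 0.1, "spin": 0},
    {"tx": 0, "ty": 0, "tz": 0, "spin": 0}
  ]
}}

```text
clock: 22.33
tool_pos: [0.5892, -0.0425, 0.0121]
tcp_rot: [0.0, -3.141, -0.0]
ft_force: [-0.1, -0.5, -0.3]
opening: 0.0539
finger_force: 0.0
```

{"op": "send_rows", "data": {
  "series": [
    {"tx": 0, "ty": 0, "tz": 0.08, "spin": 0},
    {"tx": 0, "ty": 0, "tz": 0, "spin": 0}
  ]
}}

```text
clock: 22.5
tool_pos: [0.5894, -0.0425, 0.0107]
tcp_rot: [-0.0, 3.141, 0.0]
ft_force: [0.7, -0.5, -0.3]
opening: 0.054
finger_force: 0.0
```

{"op": "send_rows", "data": {
  "series": [
    {"tx": 0, "ty": 0, "tz": 0.08, "spin": 0},
    {"tx": 0, "ty": 0, "tz": 0, "spin": 0}
  ]
}}

```text
clock: 22.67
tool_pos: [0.5893, -0.0425, 0.0091]
tcp_rot: [-0.0, 3.141, -0.0]
ft_force: [0.8, 0.5, 0.7]
opening: 0.0538
finger_force: 0.0
```

{"op": "send_rows", "data": {
  "series": [
    {"tx": 0, "ty": 0, "tz": 0.08, "spin": 0},
    {"tx": 0, "ty": 0, "tz": 0, "spin": 0}
  ]
}}

```text
clock: 22.83
tool_pos: [0.5893, -0.0426, 0.0073]
tcp_rot: [0.0, -3.142, 0.0]
ft_force: [0.7, 0.0, -0.5]
opening: 0.0538
finger_force: 0.0
```

{"op": "send_rows", "data": {
  "series": [
    {"tx": 0, "ty": 0, "tz": 0.08, "spin": 0},
    {"tx": 0, "ty": 0, "tz": 0, "spin": 0}
  ]
}}

```text
clock: 23.0
tool_pos: [0.5892, -0.0426, 0.0057]
tcp_rot: [0.0, -3.141, 0.0]
ft_force: [0.3, -0.3, -0.0]
opening: 0.054
finger_force: 0.0
```

{"op": "send_rows", "data": {
  "series": [
    {"tx": 0, "ty": 0, "tz": 0.08, "spin": 0},
    {"tx": 0, "ty": 0, "tz": 0, "spin": 0}
  ]
}}

```text
clock: 23.17
tool_pos: [0.5892, -0.0426, 0.004]
tcp_rot: [0.0, -3.141, 0.0]
ft_force: [0.7, -0.6, 0.9]
opening: 0.0538
finger_force: 0.0
```

{"op": "send_rows", "data": {
  "series": [
    {"tx": 0, "ty": 0, "tz": 0.06, "spin": 0},
    {"tx": 0, "ty": 0, "tz": 0, "spin": 0}
  ]
}}

```text
clock: 23.33
tool_pos: [0.5893, -0.0425, 0.0029]
tcp_rot: [0.0, -3.142, -0.0]
ft_force: [-0.9, -0.4, 0.3]
opening: 0.0539
finger_force: 0.0
```

{"op": "send_rows", "data": {
  "series": [
    {"tx": 0, "ty": 0, "tz": 0.06, "spin": 0},
    {"tx": 0, "ty": 0, "tz": 0, "spin": 0}
  ]
}}

```text
clock: 23.5
tool_pos: [0.5892, -0.0425, 0.0018]
tcp_rot: [0.0, -3.142, 0.0]
ft_force: [0.5, 0.2, 0.2]
opening: 0.0539
finger_force: 0.0
```

{"op": "send_rows", "data": {
  "series": [
    {"tx": 0, "ty": 0, "tz": 0.06, "spin": 0},
    {"tx": 0, "ty": 0, "tz": 0, "spin": 0}
  ]
}}

```text
clock: 23.67
tool_pos: [0.5892, -0.0426, 0.0005]
tcp_rot: [0.0, -3.142, -0.0]
ft_force: [-0.9, 0.3, -0.3]
opening: 0.0537
finger_force: 0.0
```

{"op": "send_rows", "data": {
  "series": [
    {"tx": 0, "ty": 0, "tz": 0.06, "spin": 0},
    {"tx": 0, "ty": 0, "tz": 0, "spin": 0}
  ]
}}

```text
clock: 23.83
tool_pos: [0.5892, -0.0426, -0.0007]
tcp_rot: [0.0, -3.141, 0.0]
ft_force: [0.5, -0.1, 0.8]
opening: 0.0539
finger_force: 0.0
```

{"op": "send_rows", "data": {
  "series": [
    {"tx": 0, "ty": 0, "tz": 0.06, "spin": 0},
    {"tx": 0, "ty": 0, "tz": 0, "spin": 0}
  ]
}}

```text
clock: 24.0
tool_pos: [0.5892, -0.0426, -0.0019]
tcp_rot: [0.0, -3.141, 0.0]
ft_force: [0.1, -0.4, 0.4]
opening: 0.0543
finger_force: 0.0
```

{"op": "send_rows", "data": {
  "series": [
    {"tx": 0, "ty": 0, "tz": 0.06, "spin": 0},
    {"tx": 0, "ty": 0, "tz": 0, "spin": 0}
  ]
}}

```text
clock: 24.17
tool_pos: [0.5892, -0.0425, -0.0031]
tcp_rot: [0.0, -3.141, 0.0]
ft_force: [-0.3, -0.1, -0.0]
opening: 0.0537
finger_force: 0.0
```

```bash
python3 - <<'E'
from h import *
s=cam("side");t=cam("top")
A=s[0][150:260,260:350]
cv2.imwrite("pics/a9.png",np.hstack([cv2.resize(A,(490,600),interpolation=2),cv2.resize(t[0][180:240,330:390],(310,600),interpolation=2)])[:,:,::-1])
E
```

```text
(no output)
```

View pics/a9.png

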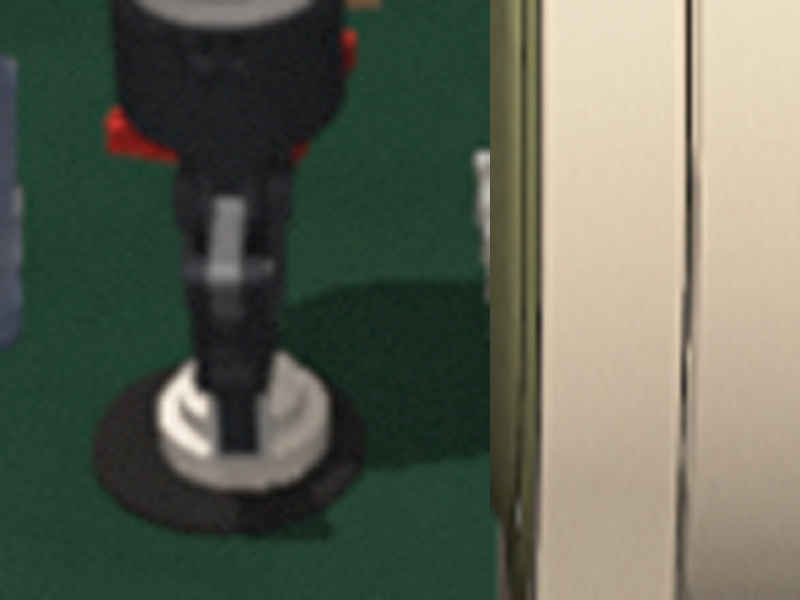

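The near fingertip (side pixel (303.7,233.6)) is level with the ring's top front edge, about 0.019 m, so tips ≈ TCP + 22 mm. I'll raise 7 mm and grip the disc.

{"op": "send_rows", "data": {
  "series": [
    {"tx": 0, "ty": 0, "tz": -0.35, "spin": 0},
    {"tx": 0, "ty": 0, "tz": 0, "spin": 0},
    {"tx": 0, "ty": 0, "tz": 0, "spin": 0}
  ]
}}

```text
clock: 24.52
tool_pos: [0.5897, -0.0426, 0.0047]
tcp_rot: [-0.0, 3.141, -0.0]
ft_force: [-0.4, 0.4, 0.4]
opening: 0.054
finger_force: 0.0
```

{"op": "send_rows", "data": {
  "series": [
    {"tx": 0, "ty": 0, "tz": 0, "spin": 0},
    {"tx": 0, "ty": 0, "tz": 0, "spin": 0},
    {"tx": 0, "ty": 0, "tz": 0, "spin": 0},
    {"tx": 0, "ty": 0, "tz": 0, "spin": 0},
    {"tx": 0, "ty": 0, "tz": 0, "spin": 0}
  ],
  "hand": 36,
  "force": 40
}}

```text
clock: 24.93
tool_pos: [0.5895, -0.0427, 0.0048]
tcp_rot: [-0.0, 3.141, -0.0]
ft_force: [-1.6, -0.1, 8.7]
opening: 0.0407
finger_force: 39.2
```

{"op": "send_rows", "data": {
  "series": [
    {"tx": 0, "ty": 0, "tz": -0.1, "spin": 0},
    {"tx": 0, "ty": 0, "tz": -0.2, "spin": 0},
    {"tx": 0, "ty": 0, "tz": -0.2, "spin": 0},
    {"tx": 0, "ty": 0, "tz": 0, "spin": 0}
  ]
}}

```text
clock: 25.27
tool_pos: [0.5896, -0.0426, 0.0148]
tcp_rot: [-0.0, 3.141, -0.0]
ft_force: [0.2, 0.4, -1.2]
opening: 0.0408
finger_force: 40.5
```

```bash
python3 - <<'E'
from h import *
go(.5777,.2317,.11)
s=cam("side")
A=s[0][150:260,260:350]
cv2.imwrite("pics/a10.png",cv2.resize(A,(490,600),interpolation=2)[:,:,::-1])
E
```

```text
clk 25.27 pos [ 0.5896 -0.0426  0.0148] xax [-1.    -0.    -0.001] zax [ 0.001 -0.    -1.   ] units [ 0.59 13.71 -4.76] F [ 0.2  0.4 -1.2] op 0.0408 ff 40.5 j [ 0.01  0.71 -0.05  2.04  0.09  0.39  1.46]
```

View pics/a10.png

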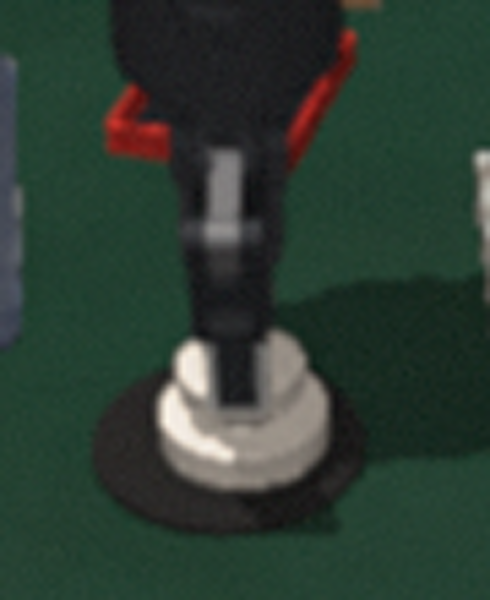

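The disc is lifted level about 10 mm, gripped by its upper part, with the ring left on the pad.

{"op": "send_rows", "data": {
  "series": [
    {"tx": 0, "ty": 0, "tz": -0.5, "spin": 0},
    {"tx": 0, "ty": 0, "tz": -0.8, "spin": 0},
    {"tx": 0, "ty": 0, "tz": -0.8, "spin": 0},
    {"tx": 0, "ty": 0, "tz": -0.8, "spin": 0},
    {"tx": 0, "ty": 0, "tz": -0.5, "spin": 0},
    {"tx": 0.05, "ty": 0.4, "tz": 0, "spin": 0},
    {"tx": 0.05, "ty": 0.7, "tz": 0, "spin": 0},
    {"tx": 0.05, "ty": 0.9, "tz": 0, "spin": 0}
  ]
}}

```text
clock: 25.98
tool_pos: [0.5859, -0.0029, 0.0819]
tcp_rot: [-0.003, -3.141, 0.001]
ft_force: [-0.6, 0.9, -1.3]
opening: 0.0409
finger_force: 40.6
```

{"op": "send_rows", "data": {
  "series": [
    {"tx": 0.05, "ty": 0.9, "tz": 0, "spin": 0},
    {"tx": 0.05, "ty": 0.9, "tz": 0, "spin": 0},
    {"tx": 0.05, "ty": 0.9, "tz": 0, "spin": 0},
    {"tx": 0.05, "ty": 0.9, "tz": 0, "spin": 0},
    {"tx": 0.05, "ty": 0.9, "tz": 0, "spin": 0},
    {"tx": 0.05, "ty": 0.9, "tz": 0, "spin": 0},
    {"tx": 0.05, "ty": 0.9, "tz": 0, "spin": 0},
    {"tx": 0.05, "ty": 0.9, "tz": 0, "spin": 0}
  ]
}}

```text
clock: 26.65
tool_pos: [0.5774, 0.1429, 0.0813]
tcp_rot: [0.001, -3.14, 0.0]
ft_force: [0.4, -0.5, -1.1]
opening: 0.0406
finger_force: 40.6
```

{"op": "send_rows", "data": {
  "series": [
    {"tx": 0.05, "ty": 0.9, "tz": 0, "spin": 0},
    {"tx": 0, "ty": 0.9, "tz": 0, "spin": 0},
    {"tx": 0, "ty": 0.9, "tz": 0, "spin": 0},
    {"tx": 0, "ty": 0.9, "tz": 0, "spin": 0},
    {"tx": 0, "ty": 0.5, "tz": 0, "spin": 0},
    {"tx": 0, "ty": 0.2, "tz": 0, "spin": 0},
    {"tx": 0, "ty": 0, "tz": 0, "spin": 0},
    {"tx": 0, "ty": 0, "tz": 0, "spin": 0}
  ]
}}

```text
clock: 27.32
tool_pos: [0.577, 0.2265, 0.0818]
tcp_rot: [-0.0, -3.141, 0.001]
ft_force: [-0.4, -0.9, -1.2]
opening: 0.0408
finger_force: 40.6
```

```bash
python3 - <<'E'
from h import *
go(.5777,.2317,.0)
E
```

```text
clk 27.32 pos [0.577  0.2265 0.0818] xax [-1.  0.  0.] zax [-0.    -0.001 -1.   ] units [-0.04  0.26  4.09] F [-0.4 -0.9 -1.2] op 0.0408 ff 40.6 j [-0.46  0.63 -0.02  1.95  0.02  0.56  1.09]
```

{"op": "send_rows", "data": {
  "series": [
    {"tx": -0.04, "ty": 0.26, "tz": 0.5, "spin": 0},
    {"tx": 0, "ty": 0, "tz": 0.8, "spin": 0},
    {"tx": 0, "ty": 0, "tz": 0.8, "spin": 0},
    {"tx": 0, "ty": 0, "tz": 0.8, "spin": 0},
    {"tx": 0, "ty": 0, "tz": 0.6, "spin": 0},
    {"tx": 0, "ty": 0, "tz": 0.4, "spin": 0},
    {"tx": 0, "ty": 0, "tz": 0.1, "spin": 0},
    {"tx": 0, "ty": 0, "tz": 0, "spin": 0}
  ]
}}

```text
clock: 27.98
tool_pos: [0.5779, 0.2322, 0.0015]
tcp_rot: [-0.0, -3.141, 0.001]
ft_force: [0.3, 0.4, -1.4]
opening: 0.0411
finger_force: 40.6
```

{"op": "send_rows", "data": {
  "series": [
    {"tx": 0, "ty": 0, "tz": 0.1, "spin": 0},
    {"tx": 0, "ty": 0, "tz": 0, "spin": 0}
  ]
}}

```text
clock: 28.15
tool_pos: [0.5784, 0.2327, 0.0005]
tcp_rot: [-0.0, 3.141, 0.001]
ft_force: [-0.4, 0.1, -1.6]
opening: 0.0401
finger_force: 40.6
```

{"op": "send_rows", "data": {
  "series": [
    {"tx": 0, "ty": 0, "tz": 0.1, "spin": 0},
    {"tx": 0, "ty": 0, "tz": 0, "spin": 0}
  ]
}}

```text
clock: 28.32
tool_pos: [0.5782, 0.2327, -0.0016]
tcp_rot: [-0.0, 3.141, 0.0]
ft_force: [0.9, 0.2, -1.4]
opening: 0.0407
finger_force: 40.6
```

{"op": "send_rows", "data": {
  "series": [
    {"tx": 0, "ty": 0, "tz": 0.06, "spin": 0},
    {"tx": 0, "ty": 0, "tz": 0, "spin": 0}
  ]
}}

```text
clock: 28.48
tool_pos: [0.5781, 0.2327, -0.003]
tcp_rot: [-0.0, 3.141, 0.0]
ft_force: [-0.1, -0.3, -0.6]
opening: 0.0407
finger_force: 40.6
```

{"op": "send_rows", "data": {
  "series": [
    {"tx": 0, "ty": 0, "tz": 0.06, "spin": 0},
    {"tx": 0, "ty": 0, "tz": 0, "spin": 0}
  ]
}}

```text
clock: 28.65
tool_pos: [0.578, 0.2326, -0.0044]
tcp_rot: [0.0, -3.142, 0.0]
ft_force: [-0.6, 0.3, -0.5]
opening: 0.0408
finger_force: 40.6
```

{"op": "send_rows", "data": {
  "series": [
    {"tx": 0, "ty": 0, "tz": 0.06, "spin": 0},
    {"tx": 0, "ty": 0, "tz": 0, "spin": 0}
  ]
}}

```text
clock: 28.82
tool_pos: [0.578, 0.2327, -0.0057]
tcp_rot: [-0.0, 3.142, -0.0]
ft_force: [-0.1, -0.1, -1.2]
opening: 0.0406
finger_force: 40.7
```

{"op": "send_rows", "data": {
  "series": [
    {"tx": 0, "ty": 0, "tz": 0.05, "spin": 0},
    {"tx": 0, "ty": 0, "tz": 0, "spin": 0}
  ]
}}

```text
clock: 28.98
tool_pos: [0.578, 0.2327, -0.0061]
tcp_rot: [-0.0, 3.142, 0.0]
ft_force: [-2.3, 0.2, 4.4]
opening: 0.0408
finger_force: 41.7
```

{"op": "send_rows", "data": {
  "series": [
    {"tx": 0, "ty": 0, "tz": 0, "spin": 0},
    {"tx": 0, "ty": 0, "tz": 0, "spin": 0},
    {"tx": 0, "ty": 0, "tz": 0, "spin": 0},
    {"tx": 0, "ty": 0, "tz": 0, "spin": 0}
  ],
  "hand": 48
}}

```text
clock: 29.32
tool_pos: [0.5781, 0.2326, -0.0066]
tcp_rot: [-0.0, 3.142, -0.0]
ft_force: [-0.1, 0.1, -0.0]
opening: 0.0479
finger_force: 0.0
```

{"op": "send_rows", "data": {
  "series": [
    {"tx": 0, "ty": 0, "tz": -0.3, "spin": 0},
    {"tx": 0, "ty": 0, "tz": -0.8, "spin": 0},
    {"tx": 0, "ty": 0, "tz": -1, "spin": 0},
    {"tx": 0, "ty": 0, "tz": -1, "spin": 0},
    {"tx": 0, "ty": 0, "tz": -1, "spin": 0},
    {"tx": 0, "ty": -0.4, "tz": -0.6, "spin": 0},
    {"tx": -0.05, "ty": -0.9, "tz": 0, "spin": 0},
    {"tx": -0.05, "ty": -0.9, "tz": 0, "spin": 0}
  ]
}}

```text
clock: 29.98
tool_pos: [0.5804, 0.1885, 0.0887]
tcp_rot: [-0.003, 3.14, 0.001]
ft_force: [0.7, -0.9, -0.7]
opening: 0.0478
finger_force: 0.0
```

{"op": "send_rows", "data": {
  "series": [
    {"tx": -0.05, "ty": -1, "tz": 0, "spin": 0},
    {"tx": -0.05, "ty": -1, "tz": 0, "spin": 0},
    {"tx": -0.05, "ty": -1, "tz": 0, "spin": 0},
    {"tx": -0.05, "ty": -1, "tz": 0, "spin": 0},
    {"tx": -0.05, "ty": -1, "tz": 0, "spin": 0},
    {"tx": -0.05, "ty": -1, "tz": 0, "spin": 0},
    {"tx": -0.05, "ty": -1, "tz": 0, "spin": 0},
    {"tx": -0.05, "ty": -1, "tz": 0, "spin": 0}
  ],
  "hand": 66
}}

```text
clock: 30.65
tool_pos: [0.5877, 0.0269, 0.0876]
tcp_rot: [-0.0, -3.141, 0.001]
ft_force: [-0.1, -0.1, -0.3]
opening: 0.0659
finger_force: 0.0
```

{"op": "send_rows", "data": {
  "series": [
    {"tx": 0, "ty": -1, "tz": 0, "spin": 0},
    {"tx": 0, "ty": -1, "tz": 0, "spin": 0},
    {"tx": 0, "ty": -1, "tz": 0, "spin": 0},
    {"tx": 0, "ty": -0.6, "tz": 0, "spin": 0},
    {"tx": 0, "ty": 0, "tz": 0, "spin": 0},
    {"tx": 0, "ty": 0, "tz": 0, "spin": 0}
  ]
}}

```text
clock: 31.15
tool_pos: [0.5879, -0.0438, 0.0875]
tcp_rot: [-0.002, -3.142, -0.0]
ft_force: [0.5, 0.2, -0.0]
opening: 0.066
finger_force: 0.0
```

```bash
python3 - <<'E'
from h import *
go(.588,-.043,-.01)
E
```

```text
clk 31.15 pos [ 0.5879 -0.0438  0.0875] xax [-1.     0.001  0.   ] zax [-0.  0. -1.] units [-0.01  0.04  4.88] F [ 0.5  0.2 -0. ] op 0.066 ff 0.0 j [ 0.02  0.6  -0.06  2.01  0.07  0.53  1.48]
```

{"op": "send_rows", "data": {
  "series": [
    {"tx": 0, "ty": 0.03, "tz": 0.5, "spin": 0},
    {"tx": 0, "ty": 0, "tz": 0.8, "spin": 0},
    {"tx": 0, "ty": 0, "tz": 0.8, "spin": 0},
    {"tx": 0, "ty": 0, "tz": 0.8, "spin": 0},
    {"tx": 0, "ty": 0, "tz": 0.8, "spin": 0},
    {"tx": 0, "ty": 0, "tz": 0.7, "spin": 0},
    {"tx": 0, "ty": 0, "tz": 0.4, "spin": 0},
    {"tx": 0, "ty": 0, "tz": 0, "spin": 0}
  ]
}}

```text
clock: 31.82
tool_pos: [0.587, -0.0413, -0.0106]
tcp_rot: [0.003, -3.139, -0.001]
ft_force: [-1.0, -0.3, -0.7]
opening: 0.0662
finger_force: 0.0
```

{"op": "send_rows", "data": {
  "series": [
    {"tx": 0, "ty": 0, "tz": 0.08, "spin": 0},
    {"tx": 0, "ty": 0, "tz": 0, "spin": 0}
  ]
}}

```text
clock: 31.98
tool_pos: [0.5883, -0.0421, -0.0099]
tcp_rot: [-0.001, 3.141, 0.0]
ft_force: [0.8, 0.4, -1.0]
opening: 0.066
finger_force: 0.0
```

{"op": "send_rows", "data": {
  "series": [
    {"tx": 0, "ty": 0, "tz": 0.08, "spin": 0},
    {"tx": 0, "ty": 0, "tz": 0, "spin": 0}
  ]
}}

```text
clock: 32.15
tool_pos: [0.5884, -0.0427, -0.0112]
tcp_rot: [-0.0, 3.141, 0.0]
ft_force: [-0.8, 0.6, 0.4]
opening: 0.0658
finger_force: 0.0
```

{"op": "send_rows", "data": {
  "series": [
    {"tx": 0, "ty": 0, "tz": 0.08, "spin": 0},
    {"tx": 0, "ty": 0, "tz": 0, "spin": 0}
  ]
}}

```text
clock: 32.32
tool_pos: [0.5882, -0.0428, -0.0131]
tcp_rot: [-0.0, 3.141, -0.0]
ft_force: [-0.0, -0.1, 1.1]
opening: 0.0658
finger_force: 0.0
```

{"op": "send_rows", "data": {
  "series": [
    {"tx": 0, "ty": 0, "tz": 0.08, "spin": 0},
    {"tx": 0, "ty": 0, "tz": 0, "spin": 0}
  ]
}}

```text
clock: 32.48
tool_pos: [0.588, -0.0428, -0.015]
tcp_rot: [-0.0, 3.142, 0.0]
ft_force: [-0.1, -0.3, 0.4]
opening: 0.0661
finger_force: 0.0
```

{"op": "send_rows", "data": {
  "series": [
    {"tx": 0, "ty": 0, "tz": 0.08, "spin": 0},
    {"tx": 0, "ty": 0, "tz": 0, "spin": 0}
  ]
}}

```text
clock: 32.65
tool_pos: [0.588, -0.0428, -0.0167]
tcp_rot: [0.0, -3.141, 0.0]
ft_force: [0.2, 0.6, 1.5]
opening: 0.066
finger_force: 0.0
```

{"op": "send_rows", "data": {
  "series": [
    {"tx": 0, "ty": 0, "tz": 0.08, "spin": 0},
    {"tx": 0, "ty": 0, "tz": 0, "spin": 0}
  ]
}}

```text
clock: 32.82
tool_pos: [0.588, -0.0427, -0.0184]
tcp_rot: [0.0, -3.141, 0.0]
ft_force: [0.7, -0.5, -0.7]
opening: 0.0661
finger_force: 0.0
```

{"op": "send_rows", "data": {
  "series": [
    {"tx": 0, "ty": 0, "tz": 0.06, "spin": 0},
    {"tx": 0, "ty": 0, "tz": 0, "spin": 0}
  ]
}}

```text
clock: 32.98
tool_pos: [0.588, -0.0428, -0.0195]
tcp_rot: [0.0, -3.141, 0.0]
ft_force: [-0.0, 1.0, 0.9]
opening: 0.0656
finger_force: 0.0
```

{"op": "send_rows", "data": {
  "series": [
    {"tx": 0, "ty": 0, "tz": 0.06, "spin": 0},
    {"tx": 0, "ty": 0, "tz": 0, "spin": 0}
  ]
}}

```text
clock: 33.15
tool_pos: [0.588, -0.0428, -0.0207]
tcp_rot: [0.0, -3.141, 0.0]
ft_force: [-0.2, 1.3, -0.4]
opening: 0.066
finger_force: 0.0
```

{"op": "send_rows", "data": {
  "series": [
    {"tx": 0, "ty": 0, "tz": 0.06, "spin": 0},
    {"tx": 0, "ty": 0, "tz": 0, "spin": 0}
  ]
}}

```text
clock: 33.32
tool_pos: [0.588, -0.0428, -0.0219]
tcp_rot: [0.0, -3.141, 0.0]
ft_force: [0.4, 0.8, 0.5]
opening: 0.0658
finger_force: 0.0
```

{"op": "send_rows", "data": {
  "series": [
    {"tx": 0, "ty": 0, "tz": 0.06, "spin": 0},
    {"tx": 0, "ty": 0, "tz": 0, "spin": 0}
  ]
}}

```text
clock: 33.48
tool_pos: [0.5882, -0.0428, -0.0225]
tcp_rot: [-0.0, 3.141, -0.0]
ft_force: [-1.7, 0.3, 6.8]
opening: 0.0659
finger_force: 3.3
```

{"op": "send_rows", "data": {
  "series": [
    {"tx": 0, "ty": 0, "tz": 0.06, "spin": 0},
    {"tx": 0, "ty": 0, "tz": 0, "spin": 0}
  ]
}}

```text
clock: 33.65
tool_pos: [0.5882, -0.0428, -0.0225]
tcp_rot: [-0.0, 3.141, -0.0]
ft_force: [-4.7, 0.1, 19.2]
opening: 0.0661
finger_force: 10.2
```

{"op": "send_rows", "data": {
  "series": [
    {"tx": 0, "ty": 0, "tz": 0.06, "spin": 0},
    {"tx": 0, "ty": 0, "tz": 0, "spin": 0}
  ]
}}

```text
clock: 33.82
tool_pos: [0.5882, -0.0428, -0.0226]
tcp_rot: [-0.0, 3.14, -0.0]
ft_force: [-7.1, 1.6, 33.8]
opening: 0.0661
finger_force: 17.2
```

Tips touch the pad at TCP −0.0225, giving an offset of 27.5 mm at this opening. I'll raise to about −0.015 and grip the ring.

{"op": "send_rows", "data": {
  "series": [
    {"tx": 0, "ty": 0, "tz": -0.25, "spin": 0},
    {"tx": 0, "ty": 0, "tz": -0.28, "spin": 0},
    {"tx": 0, "ty": 0, "tz": 0, "spin": 0},
    {"tx": 0, "ty": 0, "tz": 0, "spin": 0}
  ]
}}

```text
clock: 34.15
tool_pos: [0.5884, -0.0428, -0.0145]
tcp_rot: [-0.0, 3.141, 0.0]
ft_force: [-0.3, -0.3, 0.8]
opening: 0.0661
finger_force: 0.0
```

{"op": "send_rows", "data": {
  "series": [
    {"tx": 0, "ty": 0, "tz": 0, "spin": 0},
    {"tx": 0, "ty": 0, "tz": 0, "spin": 0},
    {"tx": 0, "ty": 0, "tz": 0, "spin": 0},
    {"tx": 0, "ty": 0, "tz": 0, "spin": 0},
    {"tx": 0, "ty": 0, "tz": 0, "spin": 0}
  ],
  "hand": 48,
  "force": 50
}}

```text
clock: 34.57
tool_pos: [0.5882, -0.0429, -0.0143]
tcp_rot: [-0.0, 3.141, -0.0]
ft_force: [-2.2, -1.0, 11.8]
opening: 0.0571
finger_force: 50.9
```

{"op": "send_rows", "data": {
  "series": [
    {"tx": 0, "ty": 0, "tz": -0.1, "spin": 0},
    {"tx": 0, "ty": 0, "tz": -0.2, "spin": 0},
    {"tx": 0, "ty": 0, "tz": -0.2, "spin": 0},
    {"tx": 0, "ty": 0, "tz": 0, "spin": 0}
  ]
}}

```text
clock: 34.9
tool_pos: [0.5883, -0.0428, -0.0043]
tcp_rot: [-0.0, 3.141, 0.0]
ft_force: [0.2, -0.7, -1.4]
opening: 0.0568
finger_force: 53.5
```

```bash
python3 - <<'E'
from h import *
go(.4867,.2163,.09)
s=cam("side")
A=cv2.resize(s[0][170:260,260:350],(400,400),interpolation=2);B=cv2.resize(s[0][295:440,260:425],(400,400),interpolation=2)
cv2.imwrite("pics/a11.png",np.hstack([A,B])[:,:,::-1])
E
```

```text
clk 34.9 pos [ 0.5883 -0.0428 -0.0043] xax [-1. -0. -0.] zax [ 0.  0. -1.] units [ 5.07 12.96 -4.72] F [ 0.2 -0.7 -1.4] op 0.0568 ff 53.5 j [ 0.01  0.74 -0.05  2.05  0.09  0.35  1.46]
```

View pics/a11.png

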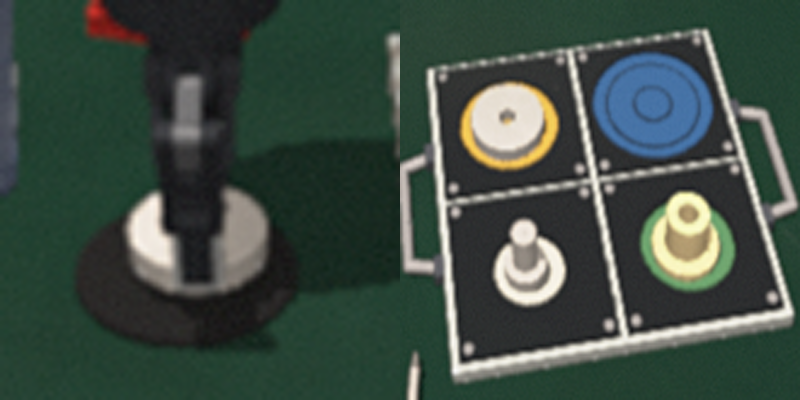

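The ring is held level with the fingertips about 5 mm above its underside. The disc lies flat in the yellow well, with kit pin and bush fine.

{"op": "send_rows", "data": {
  "series": [
    {"tx": 0, "ty": 0, "tz": -0.5, "spin": 0},
    {"tx": 0, "ty": 0, "tz": -0.9, "spin": 0},
    {"tx": 0, "ty": 0, "tz": -0.9, "spin": 0},
    {"tx": 0, "ty": 0, "tz": -0.9, "spin": 0},
    {"tx": 0, "ty": 0, "tz": -0.9, "spin": 0},
    {"tx": 0.1, "ty": 0.3, "tz": -0.5, "spin": 0},
    {"tx": 0.3, "ty": 0.7, "tz": 0, "spin": 0},
    {"tx": 0.36, "ty": 0.93, "tz": 0, "spin": 0}
  ]
}}

```text
clock: 35.62
tool_pos: [0.5732, -0.0049, 0.0884]
tcp_rot: [0.004, 3.14, -0.001]
ft_force: [0.4, 0.4, -2.2]
opening: 0.0572
finger_force: 53.9
```

{"op": "send_rows", "data": {
  "series": [
    {"tx": 0.36, "ty": 0.93, "tz": 0, "spin": 0},
    {"tx": 0.36, "ty": 0.93, "tz": 0, "spin": 0},
    {"tx": 0.36, "ty": 0.93, "tz": 0, "spin": 0},
    {"tx": 0.36, "ty": 0.93, "tz": 0, "spin": 0},
    {"tx": 0.36, "ty": 0.93, "tz": 0, "spin": 0},
    {"tx": 0.36, "ty": 0.93, "tz": 0, "spin": 0},
    {"tx": 0.36, "ty": 0.93, "tz": 0, "spin": 0},
    {"tx": 0.36, "ty": 0.93, "tz": 0, "spin": 0}
  ]
}}

```text
clock: 36.28
tool_pos: [0.5143, 0.1459, 0.0874]
tcp_rot: [0.001, -3.141, -0.0]
ft_force: [0.7, -0.6, -1.2]
opening: 0.057
finger_force: 53.9
```

{"op": "send_rows", "data": {
  "series": [
    {"tx": 0.36, "ty": 0.93, "tz": 0, "spin": 0},
    {"tx": 0.36, "ty": 0.93, "tz": 0, "spin": 0},
    {"tx": 0.36, "ty": 0.9, "tz": 0, "spin": 0},
    {"tx": 0.2, "ty": 0.6, "tz": 0, "spin": 0},
    {"tx": 0.1, "ty": 0.3, "tz": 0, "spin": 0},
    {"tx": 0, "ty": 0, "tz": 0, "spin": 0},
    {"tx": 0, "ty": 0, "tz": 0, "spin": 0}
  ]
}}

```text
clock: 36.87
tool_pos: [0.4875, 0.2176, 0.0873]
tcp_rot: [0.001, -3.142, 0.001]
ft_force: [0.1, 0.1, -1.4]
opening: 0.0571
finger_force: 53.9
```

```bash
python3 - <<'E'
from h import *
go(.4867,.2163,-.004)
E
```

```text
clk 36.87 pos [0.4875 0.2176 0.0873] xax [-1.    -0.001  0.   ] zax [-0. -0. -1.] units [ 0.04 -0.06  4.57] F [ 0.1  0.1 -1.4] op 0.0571 ff 53.9 j [-0.52  0.55 -0.01  2.14  0.01  0.45  1.04]
```

{"op": "send_rows", "data": {
  "series": [
    {"tx": 0.03, "ty": -0.04, "tz": 0.5, "spin": 0},
    {"tx": 0, "ty": 0, "tz": 0.9, "spin": 0},
    {"tx": 0, "ty": 0, "tz": 0.9, "spin": 0},
    {"tx": 0, "ty": 0, "tz": 0.9, "spin": 0},
    {"tx": 0, "ty": 0, "tz": 0.7, "spin": 0},
    {"tx": 0, "ty": 0, "tz": 0.4, "spin": 0},
    {"tx": 0, "ty": 0, "tz": 0.2, "spin": 0},
    {"tx": 0, "ty": 0, "tz": 0, "spin": 0}
  ]
}}

```text
clock: 37.53
tool_pos: [0.4869, 0.2161, -0.0036]
tcp_rot: [-0.001, -3.14, 0.002]
ft_force: [0.2, 0.3, -0.6]
opening: 0.057
finger_force: 53.9
```

{"op": "send_rows", "data": {
  "series": [
    {"tx": 0, "ty": 0, "tz": 0.1, "spin": 0},
    {"tx": 0, "ty": 0, "tz": 0, "spin": 0}
  ]
}}

```text
clock: 37.7
tool_pos: [0.4874, 0.2169, -0.0043]
tcp_rot: [0.0, 3.141, 0.0]
ft_force: [-0.0, 0.1, -2.4]
opening: 0.0569
finger_force: 53.9
```

{"op": "send_rows", "data": {
  "series": [
    {"tx": 0, "ty": 0, "tz": 0.1, "spin": 0},
    {"tx": 0, "ty": 0, "tz": 0, "spin": 0}
  ]
}}

```text
clock: 37.87
tool_pos: [0.4873, 0.2172, -0.0064]
tcp_rot: [-0.0, 3.141, 0.001]
ft_force: [0.2, 0.2, -1.9]
opening: 0.0575
finger_force: 53.9
```

{"op": "send_rows", "data": {
  "series": [
    {"tx": 0, "ty": 0, "tz": 0.06, "spin": 0},
    {"tx": 0, "ty": 0, "tz": 0, "spin": 0}
  ]
}}

```text
clock: 38.03
tool_pos: [0.4871, 0.2171, -0.0078]
tcp_rot: [-0.001, 3.141, 0.0]
ft_force: [0.1, -0.6, -1.7]
opening: 0.0573
finger_force: 53.9
```

{"op": "send_rows", "data": {
  "series": [
    {"tx": 0, "ty": 0, "tz": 0.08, "spin": 0},
    {"tx": 0, "ty": 0, "tz": 0, "spin": 0}
  ]
}}

```text
clock: 38.2
tool_pos: [0.487, 0.217, -0.0096]
tcp_rot: [0.001, -3.142, 0.0]
ft_force: [-0.6, 0.2, -1.4]
opening: 0.0575
finger_force: 53.9
```

{"op": "send_rows", "data": {
  "series": [
    {"tx": 0, "ty": 0, "tz": 0.06, "spin": 0},
    {"tx": 0, "ty": 0, "tz": 0, "spin": 0}
  ]
}}

```text
clock: 38.37
tool_pos: [0.487, 0.217, -0.0109]
tcp_rot: [0.001, -3.141, 0.0]
ft_force: [-0.1, -0.1, -2.4]
opening: 0.0573
finger_force: 53.9
```

{"op": "send_rows", "data": {
  "series": [
    {"tx": 0, "ty": 0, "tz": 0.05, "spin": 0},
    {"tx": 0, "ty": 0, "tz": 0, "spin": 0}
  ]
}}

```text
clock: 38.53
tool_pos: [0.4871, 0.217, -0.0113]
tcp_rot: [-0.0, 3.141, 0.0]
ft_force: [-0.6, -0.4, 5.8]
opening: 0.057
finger_force: 54.6
```

Contact came exactly where expected. I'll release, lift and retreat clear of the board.

{"op": "send_rows", "data": {
  "series": [
    {"tx": 0, "ty": 0, "tz": 0, "spin": 0},
    {"tx": 0, "ty": 0, "tz": 0, "spin": 0},
    {"tx": 0, "ty": 0, "tz": 0, "spin": 0},
    {"tx": 0, "ty": 0, "tz": 0, "spin": 0}
  ],
  "hand": 63
}}

```text
clock: 38.87
tool_pos: [0.4871, 0.217, -0.0117]
tcp_rot: [-0.0, 3.141, -0.0]
ft_force: [-0.6, -0.5, 0.4]
opening: 0.0632
finger_force: 0.0
```

{"op": "send_rows", "data": {
  "series": [
    {"tx": 0, "ty": 0, "tz": -0.3, "spin": 0},
    {"tx": 0, "ty": 0, "tz": -0.8, "spin": 0},
    {"tx": 0, "ty": 0, "tz": -1, "spin": 0},
    {"tx": 0, "ty": 0, "tz": -1, "spin": 0},
    {"tx": 0, "ty": 0, "tz": -1, "spin": 0},
    {"tx": 0, "ty": 0, "tz": -1, "spin": 0},
    {"tx": 0, "ty": 0, "tz": -1, "spin": 0},
    {"tx": 0, "ty": -0.5, "tz": -1, "spin": 0}
  ]
}}

```text
clock: 39.53
tool_pos: [0.4869, 0.2087, 0.1318]
tcp_rot: [-0.004, 3.141, 0.002]
ft_force: [-0.1, 1.6, -0.7]
opening: 0.0632
finger_force: 0.0
```

{"op": "send_rows", "data": {
  "series": [
    {"tx": 0, "ty": -1, "tz": 0, "spin": 0},
    {"tx": 0, "ty": -1, "tz": 0, "spin": 0},
    {"tx": 0, "ty": -1, "tz": 0, "spin": 0},
    {"tx": 0, "ty": -1, "tz": 0, "spin": 0},
    {"tx": 0, "ty": -1, "tz": 0, "spin": 0},
    {"tx": 0, "ty": -1, "tz": 0, "spin": 0},
    {"tx": 0, "ty": -1, "tz": 0, "spin": 0},
    {"tx": 0, "ty": -1, "tz": 0, "spin": 0}
  ]
}}

```text
clock: 40.2
tool_pos: [0.4868, 0.046, 0.1307]
tcp_rot: [-0.0, 3.141, -0.0]
ft_force: [-0.1, -0.5, 0.4]
opening: 0.0631
finger_force: 0.0
```

{"op": "send_rows", "data": {
  "series": [
    {"tx": 0, "ty": -0.5, "tz": 0, "spin": 0},
    {"tx": 0, "ty": 0, "tz": 0, "spin": 0},
    {"tx": 0, "ty": 0, "tz": 0, "spin": 0},
    {"tx": 0, "ty": 0, "tz": 0, "spin": 0}
  ]
}}

```text
clock: 40.53
tool_pos: [0.4872, 0.0382, 0.1304]
tcp_rot: [-0.002, 3.141, 0.001]
ft_force: [-0.9, 1.1, -0.1]
opening: 0.0631
finger_force: 0.0
```

```bash
python3 - <<'E'
from h import *
t=cam("top");s=cam("side")
A=cv2.resize(t[0][180:300,140:260],(400,400),interpolation=2);B=cv2.resize(s[0][295:440,260:425],(400,400),interpolation=2)
C=cv2.resize(s[0][140:240,242:392],(400,200),interpolation=2);D=cv2.resize(t[0][160:240,320:520],(400,200),interpolation=2)
cv2.imwrite("pics/a12.png",np.vstack([np.hstack([A,B]),np.hstack([D,C])])[:,:,::-1])
E
```

```text
(no output)
```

View pics/a12.png

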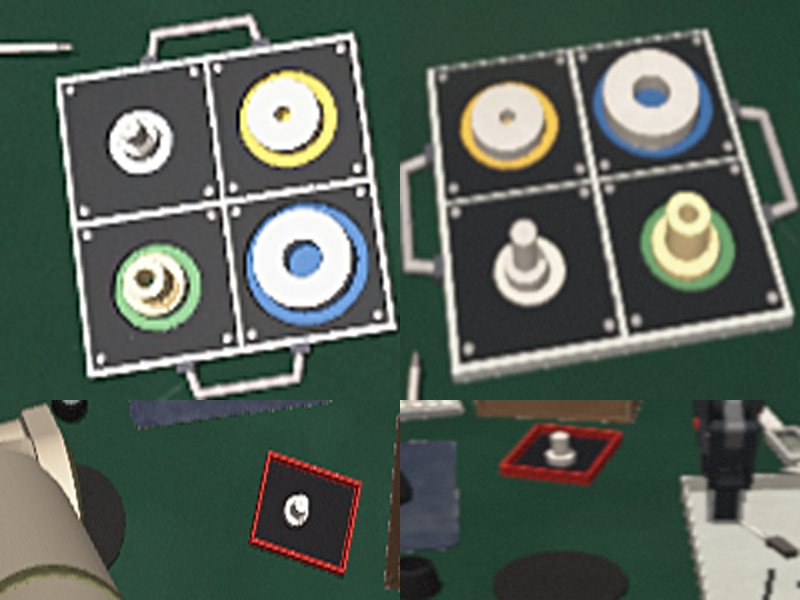

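Ring, disc and bush each lie flat inside their own wells, the kit pin stands, the extra pin is upright in the tray and the arm is clear.

```bash
python3 -c "
from cell import ticket
print(ticket.sign_off())"
```

```text
the job is handed in; nothing more can be done
None
```

The job is handed in at about 41 s on the robot clock (limit 128 s): bush, disc and ring lie flat in their own wells, the extra pin stands upright in the red tray and the kit pin is still standing in its well, all checked in the last camera picture; the sign-off returned no verdict.

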